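# Turn over the stage plate of a stereo microscope

### The job

The round stage plate in the foot of the stereo microscope lies white side up, flush in its pocket. Press down its rear edge (the edge nearest the post) so that the front edge tips up, take the plate out, turn it over and put it back black side up, lying flat and flush in the pocket. Leave the swung-aside microscope head, the slide box, the jar and the dish where they are.

Things in the scene. Friction and masses are not known exactly. Their poses are not given: they have to be found in the camera images.
- stand: Cream foot of a stereo microscope, fixed to the bench, 255 x 200 x 60 mm high. Origin: on the bench, under the centre of the round pocket in its deck. x points from its front (side face at x = -88 mm, turned roughly to the robot) to its rear (face at x = +167 mm), y to its left, z up. Two flat spring clips lie swung back on the deck, 6 mm high, x = +64 to +148 mm, y = +-80 mm.
- pocket (a point): Centre of the pocket's mouth, level with the deck (60 mm above the bench); axes as the stand's. The pocket is 125 mm across with upright walls, slightly chamfered mouth. Its front part has a level floor 8 mm below the deck that carries the plate; behind point seat_edge the floor slopes down to the rear.
- seat_edge (a point): Middle of the edge (along the stand's y) where the level floor ends: 4 mm behind the pocket's centre, 8 mm below the deck. From here the floor slopes down at 35 degrees to the rear wall (62.5 mm behind the centre, floor there 11 mm above the bench). The plate is slippery, to fingers too (friction about 0.25). Pressing the tipped plate's raised front edge down rocks it back flat over this edge.
- post (a point): Foot of the upright steel post on the deck, 130 mm behind the pocket's centre. The post is 32 mm thick and rises to 370 mm above the bench (cap 378 mm), with a collar 56 mm across and 18 mm high at its foot.
- plate: Loose stage plate: disc 120 mm across, 8 mm thick, about 110 g, white on one face, black on the other. Origin at its centre; z points out of the white face. Pressed down about 35 mm near its rear edge it rocks onto the slope, slides back to the rear wall and stays tipped by itself at 35 degrees, black side on the slope, its front edge then about 26 mm above the deck.
- head (a joint): Stiff swing of the microscope head about the post, rad, seen from above: 0 = over the plate, positive = anticlockwise; it starts swung aside: about 1.8 = to the stand's right, 3.1 = to the rear, 4.5 = to its left. The head (carrier with knobs, body, eyepieces) is about 130 mm wide, reaches 260 mm from the post's axis at its eyepieces, and lies 155 to 400 mm above the bench.
- head_mid (a point): Middle of the microscope head's body (about 98 mm wide there), 130 mm out from the post's axis, 250 mm above the bench.
- slide_box: Bystander: closed grey plastic box for slides, 140 x 82 x 34 mm high, long along its x. Origin: centre of its underside.
- jar: Bystander: amber glass jar with white cap, 64 mm across, 78 mm high. Origin: centre of its underside.
- dish: Bystander: closed culture dish, 90 mm across, 16 mm high. Origin: centre of its underside.
Not all that is in view belongs to the job. Leave any green look-alike of the plate alone.

How it is judged:
On the way:
1. the plate is tipped up in its pocket (angle between plate's own z axis and vertical between 0.4 and 1.2 rad and horizontal distance between plate and stand below 0.04 m), for 0.1 s.
At the end, for the whole second after the job is handed in: The plate lies black side up in the pocket of the microscope foot, within 3.5 degrees of level, its top within 2 mm of flush with the deck, its centre within 6 mm of the pocket's, at rest and released (angle between plate's own z axis and vertical above 3.08 rad and horizontal distance between plate and stand below 0.006 m and z of plate in the frame of stand between 0.054 and 0.058 m and linear speed of plate below 0.01 m/s); the robot touches nothing.
It fails at once if the microscope head is knocked aside by more than 20 mm (distance of head_mid from where it was at the start of the episode above 0.02 m).
It fails at once if the slide box is moved by more than 20 mm (distance of slide_box from where it was at the start of the episode above 0.02 m).
It fails at once if the jar is moved by more than 20 mm (distance of jar from where it was at the start of the episode above 0.02 m).
It fails at once if the dish is moved by more than 20 mm (distance of dish from where it was at the start of the episode above 0.02 m).
It also fails if it takes over 72 s, if anything falls off the work surface, if the arm or the gripper's body presses on something with over 40 N, if the wrist force passes 120 N, or if a joint passes its speed limit or range.

### The arm

A 6-joint arm with a two-finger parallel gripper is mounted at the origin on the work surface. World frame = base frame: x ahead of the robot, y to its left, z up, the work surface at z = 0. Lengths are in m, angles in rad, forces in N, time in s.
With the tool pointing down it reaches from about 0.25 to 0.8 m from the base axis. Payload 8.5 kg.
Tool frame: the origin (TCP) lies midway between the tips of the shut fingers; the grasp point (between the pads) lies 19 mm behind it (arm.grip_point_offset is the distance from the TCP to the grasp point, in m); z points along the fingers, y is the direction in which the jaws open and shut (so a half turn about z gives the same grasp; the last joint's range is limited). The gripper opens to 85 mm and grips with 20 to 120 N. Pads are 22 mm wide; open, the fingers measure 114 mm over their backs; the gripper's body (76 mm by 85 mm) begins 54 mm behind the grasp point. The pads swing forward as they close: fully open they stand 13 mm farther back than shut.
Start: joints at [-1.188, 0.238, -0.013, 1.319, 0, 1.571], TCP at [0.196, -0.487, 0.231] pointing down, gripper open.
Joint ranges: [-2.66, 2.66], [-1.03, 1.9], [-1.14, 1.46], [-1.82, 2.27], [-1.45, 1.34], [-3.14, 3.14]. Speed limits (rad/s): [2.22, 2.22, 2.79, 3.14, 3.14, 3.14].

### API

Orientations are given as [roll, pitch, yaw] about the fixed x, y, z axes, in that order (R = Rz(yaw) Ry(pitch) Rx(roll)).
In Python, from station import arm gives the robot as it stands. The module is installed in compiled form; this text tells all that it offers.
- The arm moves only by the tool send_rows, never from a script. Its arguments are lists of equal length, an entry for each row: "offset": the shift along the world's x, y, z scaled (see below), a list of three; "rot": the turn, a rotation vector about the world's x, y, z scaled (see below), a list of three. In form: {"offset": [[tx, ty, tz], ...], "rot": [[ax, ay, az], ...]}. A call has 1 to 20 rows; each row is the pose to reach, as a shift and turn from the pose measured when the call began; what a row does not reach only later rows make up. The controller multiplies each number of a shift by 0.3 m and each number of a turn by 90 degrees. A row lasts 1/12 s, in which the tool goes at most 41.7 mm and 7.16 degrees, less where a joint would pass 70% of its speed; a pose out of reach is approached as far as the arm can. A call with a number of a shift or a turn outside -1 to 1 is refused whole. A call with a gripper value outside its range is refused whole. "grip" is the opening, from 0 (shut) to 1 (fully open), set as the call begins (left out, the last holds). The fingers move at their own pace and stop on an object; "squeeze" is the grip in N (left out, the last holds). Time passes only in rows, so rows that repeat a pose let the fingers close. It gives the time, the measured TCP pose, the force and the opening at its end, in the units of the state.
- arm.sense(): the state, without advancing time (a new reading comes with each control period).
- arm.get_image(name): name is "scene" or "top"; returns a dict with "color" (420x560x3 uint8, red, green, blue), "fx", "fy", "cx", "cy" (pixels), "k1" (the pictures are not rectified: a ray, as slopes to the right and down, at radius r is drawn at 1 + k1 r^2 times it, then the intrinsics apply), "world_from_camera" (4x4, takes a point from camera to world coordinates). Camera axes: x right, y up, looking along -z (the intrinsics and any distortion apply to the point x, -y, -z); pixel columns grow to the right and rows downward; lengths in m; the calibration is good to about 2 mm. A picture is of the moment at which its call begins. There is no depth.
- arm.finish_job(): hands the job in, once; it reports no verdict.
Trained networks look in the newest picture that a camera, given by its name, has taken for a name from the list of things; names that differ only in an ending like _2 or _b are one class to them, and where a whole thing is asked for, a point or a joint stands for the part that bears it (a point fixed in the world has none). Each returns a list of dicts, best first, with "confidence" (0 to 1); they miss things now and then, are a little off and sometimes report something else, mostly with a low value. They report only what shows in the picture. A call takes as long as a camera call. They do not tell look-alikes from the thing itself.
- arm.boxes_of(name, camera): "bbox" ([left, top, right, bottom] in pixels, round what is visible of it).
- arm.cut_out(name, camera): "mask" (420x560 bool, what is visible of it) and "bbox" ([left, top, right, bottom] in pixels, round what is visible of it).
The state is a dict: "time_s": time; "joints": joint angles; "qd": joint speeds; "tau": joint torques, N m; "tool_pos": TCP position; "orientation": TCP orientation; "contact_force": force on the tool from outside, world axes, zero at the start; "wrist_torque": the same for the moment, N m; "opening": opening from 0.0 (shut) to 1.0 (fully open).
Only numpy, scipy, OpenCV 4.12 (cv2) and the standard library are available. Lean on these libraries where they do the work, as an engineer would, in place of code of your own. Each camera call takes 0.05 s, during which the arm holds its last target.

## Working session

There is one attempt and no reset: what is moved stays moved. The work goes in short steps, Python scripts to look and compute and a tool call to move; the robot and the scene stay as the last step left them, time stands still between calls to the robot, and variables do not carry over. Pictures are saved under pics/ and viewed, and the job is handed in when it is done.

Besides the shell and the picture viewer there is one more tool, called after "Request:" as name(argument=value, ...), one argument or row to a line, values as JSON. send_rows: Moves the arm, as the interface text tells. Its arguments: {"type":"object","properties":{"offset":{"type":"array"},"rot":{"type":"array"},"grip":{"type":"number"},"squeeze":{"type":"number"}},"required":["offset","rot"]}

```bash
ls; mkdir -p pics; python3 - <<'E'
from station import arm
import cv2
print(arm.sense()); print(arm.grip_point_offset)
for n in("scene","top"):
    d=arm.get_image(n); cv2.imwrite(f"pics/{n}0.png",d["color"][:,:,::-1])
    print(n,{k:(v.tolist() if hasattr(v,'tolist') else v) for k,v in d.items() if k!="color"})
    for t in("plate","stand","post","head","slide_box","jar","dish"):
        print(t,[(round(b["confidence"],2),[round(x) for x in b["bbox"]]) for b in arm.boxes_of(t,n)])
E
```

```text
pics
{'time_s': 0.0, 'joints': array([-1.18801581e+00,  2.38775169e-01, -1.42692607e-02,  1.31919521e+00,
        4.79441342e-05,  1.57078042e+00]), 'qd': array([-0.00032728, -0.00215593,  0.00336815,  0.00116215, -0.00038837,
        0.00070338]), 'tau': array([ 6.87178926e-04, -5.38778687e+01,  3.46437049e+01,  1.83552923e-02,
        9.66035418e-05, -2.79156623e-06]), 'tool_pos': array([ 0.19594422, -0.4866088 ,  0.23067473]), 'orientation': array([-3.14014934e+00, -4.79670397e-05,  3.82796353e-01]), 'contact_force': array([-0.01119197, -0.0004078 , -0.07159665]), 'wrist_torque': array([ 0.00534736, -0.00947042, -0.03384974]), 'opening': 1.0028780141805733}
0.0187
scene {'fx': 516.095283213284, 'fy': 516.095283213284, 'cx': 287.8639789616247, 'cy': 206.48252743011415, 'k1': -0.05861128364682831, 'world_from_camera': [[0.056299769600388544, -0.9488979363429133, 0.31052059890948297, 0.9665583202899344], [0.9983941146455797, 0.0554650278569788, -0.011524865547756055, 0.03997517279144977], [-0.00628711253378495, 0.3106707857024625, 0.9504967833333275, 1.3775919118900835], [0.0, 0.0, 0
[... 504 characters left out ...]
07978892683387136, 'world_from_camera': [[-0.027607385824241867, 0.9959904304747057, -0.08509344657940386, 0.48859794538183876], [-0.9996118596141129, -0.02718877962163505, 0.0060745684209442775, 0.03709392005090506], [0.003736625050231557, 0.08522812133032485, 0.9963544574937861, 1.2793615804798535], [0.0, 0.0, 0.0, 1.0]]}
plate [(0.78, [351, 259, 400, 310]), (0.67, [260, 223, 306, 274]), (0.59, [271, 119, 318, 163]), (0.56, [190, 138, 228, 176]), (0.51, [185, 85, 323, 290])]
stand []
post [(0.89, [183, 82, 322, 292]), (0.3, [255, 222, 306, 273])]
head [(0.97, [185, 81, 310, 209])]
slide_box [(0.72, [188, 210, 224, 269])]
jar [(0.45, [184, 84, 320, 289])]
dish [(0.57, [231, 291, 264, 327])]
```

```bash
python3 - <<'E'
import cv2
a=cv2.imread("pics/scene0.png")[110:350,130:450];cv2.imwrite("pics/s0c.png",cv2.resize(a,None,fx=2.5,fy=2.5,interpolation=cv2.INTER_CUBIC))
a=cv2.imread("pics/top0.png")[70:350,120:440];cv2.imwrite("pics/t0c.png",cv2.resize(a,None,fx=2.1,fy=2.1,interpolation=cv2.INTER_CUBIC))
E
```

```text
(no output)
```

View pics/s0c.png

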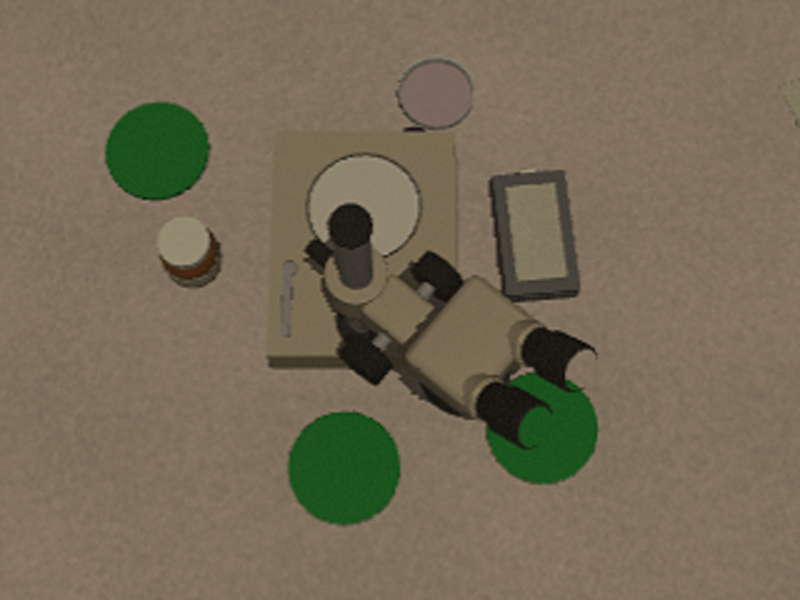

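View pics/t0c.png

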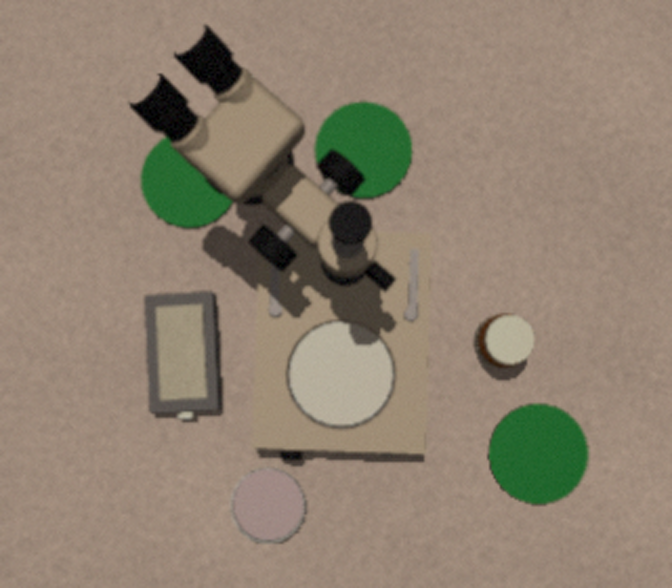

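The real plate is the white disc in the foot's pocket, at top (282,248) and scene (276,192). The three green discs, at about top (376,286), (293,142) and (210,156), are look-alikes. The head is swung to the left rear, the dish is in front of the foot, the slide box is to its left and the jar to its right. Next I'll measure.

```bash
cat > h.py <<'E'
import numpy as np, cv2
from station import arm
def ray(d,px):
    px=np.atleast_2d(np.asarray(px,float))
    K=np.array([[d["fx"],0,d["cx"]],[0,d["fy"],d["cy"]],[0,0,1]])
    u=cv2.undistortPoints(px.reshape(-1,1,2),K,np.array([d["k1"],0,0,0,0.])).reshape(-1,2)
    T=np.array(d["world_from_camera"])
    v=np.c_[u[:,0],-u[:,1],-np.ones(len(u))]@T[:3,:3].T
    return T[:3,3],v
def at_z(d,px,z):
    o,v=ray(d,px); return o+v*((z-o[2])/v[:,2])[:,None]
def proj(d,P):
    T=np.array(d["world_from_camera"]); p=(np.atleast_2d(P)-T[:3,3])@T[:3,:3]
    x=p[:,0]/-p[:,2]; y=-p[:,1]/-p[:,2]; s=1+d["k1"]*(x*x+y*y)
    return np.c_[d["fx"]*x*s+d["cx"],d["fy"]*y*s+d["cy"]]
def save(d,name,P=None,crop=None,f=2.5):
    im=d["color"][:,:,::-1].copy()
    l,t,r,b=crop or (0,0,560,420)
    im=cv2.resize(im[t:b,l:r],None,fx=f,fy=f,interpolation=cv2.INTER_CUBIC)
    if P is not None:
        for u in proj(d,P): cv2.circle(im,(int((u[0]-l+.5)*f),int((u[1]-t+.5)*f)),1,(0,0,255),-1)
    cv2.imwrite("pics/"+name,im)
E
python3 - <<'E'
from h import *
for n,b,seed in(("top",[240,200,330,300],(282,255)),("scene",[230,150,330,270],(280,185))):
    d=arm.get_image(n); im=d["color"]
    for m in arm.cut_out("plate",n):
        mk=m["mask"]; 
        if not mk[seed[1],seed[0]]: continue
        if mk.sum()>4000: continue
        c,_=cv2.findContours(mk.astype(np.uint8),0,1)
        c=max(c,key=cv2.contourArea).reshape(-1,2)+0.0
        W=at_z(d,c,0.06)[:,:2]
        # robust circle fit
        from scipy.optimize import least_squares
        r=least_squares(lambda p:np.hypot(*(W-p[:2]).T)-p[2],[*W.mean(0),.06],loss="soft_l1",f_scale=.002)
        print(n,mk.sum(),m["bbox"],r.x)
    # deck edges
    g=cv2.cvtColor(im,cv2.COLOR_RGB2GRAY)
    for m in arm.cut_out("stand",n)[:2]+arm.cut_out("post",n)[:2]:
        c,_=cv2.findContours(m["mask"].astype(np.uint8),0,2)
        print(n,m["bbox"],m["confidence"])
    for nm,h in(("jar",.078),("dish",.016),("slide_box",.034)):
        for m in arm.cut_out(nm,n)[:1]:
            v,u=np.nonzero(m["mask"]); print(nm,m["confidence"],m["bbox"],at_z(d,[[u.mean(),v.mean()]],h)[0].round(3))
    hd=cv2.resize(im[110:350,130:450] if n=="scene" else im[170:300,220:340],None,fx=4 if n=="top" else 2.5,fy=4 if n=="top" else 2.5,interpolation=cv2.INTER_CUBIC)
    hd=np.clip(hd.astype(float)*1.8,0,255).astype(np.uint8)
    cv2.imwrite(f"pics/{n}_hd.png",hd[:,:,::-1])
E
```

```text
top 1886 [258.6, 225.2, 307.1, 270.6] [0.49527301 0.02230011 0.05803851]
top [179.6, 79.7, 327.0, 289.5] 0.66
top [188.2, 206.6, 224.1, 271.9] 0.59
top [185.0, 84.2, 326.0, 290.3] 0.92
top [258.3, 222.8, 308.2, 272.5] 0.2
jar 0.7 [345.1, 218.7, 375.6, 242.0] [ 0.527 -0.164  0.078]
dish 0.56 [231.8, 291.3, 263.8, 328.5] [0.342 0.113 0.016]
slide_box 0.9 [189.6, 206.7, 226.5, 271.7] [0.525 0.207 0.034]
scene [235.7, 162.3, 365.7, 289.1] 0.63
scene [234.8, 157.6, 367.4, 285.7] 0.76
jar 0.83 [194.6, 195.4, 220.3, 224.3] [ 0.541 -0.163  0.078]
dish 0.76 [289.0, 133.2, 322.0, 164.4] [0.344 0.113 0.016]
slide_box 0.64 [325.0, 178.4, 359.3, 230.2] [0.529 0.208 0.034]
```

View pics/top_hd.png

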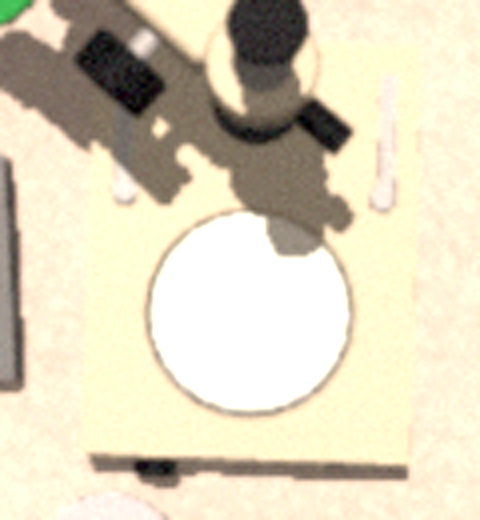

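```bash
python3 - <<'E'
from h import *
from scipy.optimize import least_squares
d=arm.get_image("top"); 
f=lambda p:((np.array(p)+.5)/4-.5)+[220,170]
P=at_z(d,f([(91,456),(408,467)]),.06);print(P, np.linalg.norm(P[0]-P[1]))
for n in("top","scene"):
    d=arm.get_image(n); g=d["color"].astype(int).min(2)
    r=(g>(125 if n=="top" else 125)).astype(np.uint8)
    print(n,np.percentile(g,[50,90,99]))
    # ring: dark gap; find radially the darkest sample around predicted mouth circle
    c0=np.array([.495,.022])
    for it in range(3):
        pts=[]
        G=cv2.GaussianBlur(d["color"].mean(2).astype(np.float32),(0,0),.6)
        for a in np.arange(0,2*np.pi,.05):
            rr=np.arange(.054,.070,.0004); Q=np.c_[c0[0]+rr*np.cos(a),c0[1]+rr*np.sin(a),np.full(len(rr),.06)]
            u=proj(d,Q).astype(np.float32); v=cv2.remap(G,u[:,:1],u[:,1:],cv2.INTER_CUBIC).ravel()
            k=v.argmin()
            if 0<k<len(rr)-1: pts.append(Q[k,:2])
        W=np.array(pts)
        s=least_squares(lambda p:np.hypot(*(W-p[:2]).T)-p[2],[*c0,.06],loss="soft_l1",f_scale=.0007)
        c0=s.x[:2]
    print(n,s.x,len(W),np.median(abs(s.fun)))
E
```

```text
[[ 0.41011137  0.1199794   0.06      ]
 [ 0.39819085 -0.07031132  0.06      ]] 0.1906637295222375
top [120. 124. 133.]
top [0.4940896  0.02240943 0.06189125] 123 0.0002828937261054876
scene [ 93.  97. 110.]
scene [0.49367039 0.023547   0.06189348] 119 0.00029566726714304326
```

```bash
python3 - <<'E'
from h import *
y=-.0625
def S(p,y=y): 
    c,s=np.cos(y),np.sin(y); p=np.atleast_2d(p).astype(float); return np.c_[.494+c*p[:,0]-s*p[:,1],.023+s*p[:,0]+c*p[:,1],p[:,2]]
t=np.linspace(0,1,120)[:,None]
def L(a,b): return np.array(a)+(np.array(b)-np.array(a))*t
a=np.linspace(0,6.28,120)
C=lambda x,r,z:np.c_[x+r*np.cos(a),r*np.sin(a),0*a+z]
P=np.r_[L([-88,-100,60],[-88,100,60]),L([-88,-100,60],[167,-100,60]),L([-88,100,60],[167,100,60]),L([167,100,60],[167,-100,60]),C(0,62.5,60),C(130,16,378),L([64,-80,66],[148,-80,66]),L([64,80,66],[148,80,66])]/1000
for n,c in(("top",[190,130,350,300]),("scene",[210,140,370,280])):
    save(arm.get_image(n),n+"_ov.png",S(P),c,4)
a=cv2.imread("pics/top_ov.png");b=cv2.imread("pics/scene_ov.png")
h=max(a.shape[0],b.shape[0]);o=np.zeros((h,a.shape[1]+b.shape[1],3),np.uint8);o[:a.shape[0],:a.shape[1]]=a;o[:b.shape[0],a.shape[1]:]=b
cv2.imwrite("pics/ov.png",cv2.resize(np.clip(o*1.5,0,255).astype(np.uint8),(800,int(800*h/o.shape[1]))))
cv2.imwrite("pics/top_ov.png",np.clip(a*1.5,0,255).astype(np.uint8))
E
```

```text
(no output)
```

View pics/top_ov.png

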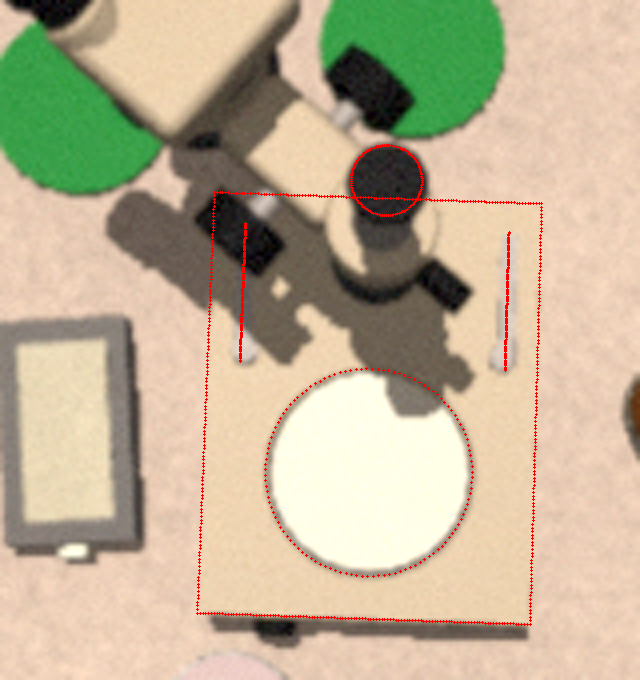

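View pics/scene_ov.png

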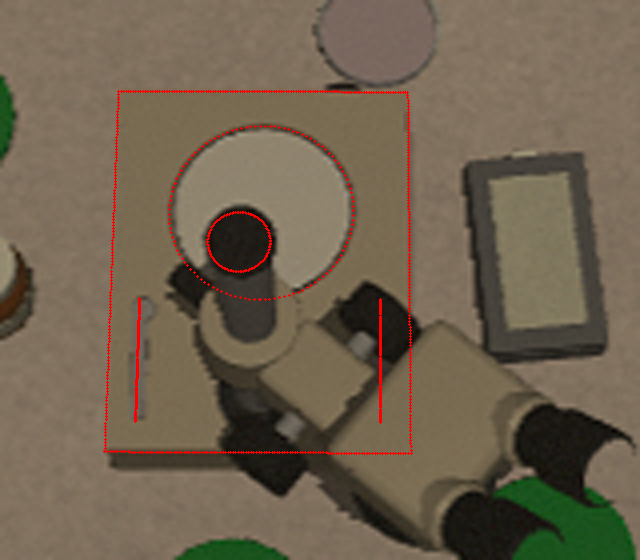

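```bash
cat >> h.py <<'E'
from scipy.spatial.transform import Rotation as Ro
PSI=-.0625; C=np.array([.494,.023])
def S(p):
    c,s=np.cos(PSI),np.sin(PSI); p=np.array(p,float)/1000
    return np.array([C[0]+c*p[0]-s*p[1],C[1]+s*p[0]+c*p[1],p[2]])
def RT(lean,roll=0): # lean deg from vertical, tool z towards stand +x ; roll about tool z deg
    R0=np.array([[0,1,0],[1,0,0],[0,0,-1.]]).T
    return Ro.from_euler('z',PSI)*Ro.from_euler('y',-lean,degrees=True)*Ro.from_matrix(R0)*Ro.from_euler('z',roll,degrees=True)
def cmd(p_mm,lean,roll=0):
    s=arm.sense(); R=Ro.from_euler('xyz',s["orientation"])
    off=(S(p_mm)-s["tool_pos"])/.3; rv=(RT(lean,roll)*R.inv()).as_rotvec()/(np.pi/2)
    print("off",off.round(4).tolist(),"rot",rv.round(4).tolist(),"| rows",np.linalg.norm(off)*.3/.0417,np.linalg.norm(rv)*90/7.16)
def st():
    s=arm.sense(); R=Ro.from_euler('xyz',s["orientation"])
    d=s["tool_pos"]-[*C,0]; c,sn=np.cos(PSI),np.sin(PSI)
    p=np.array([c*d[0]+sn*d[1],-sn*d[0]+c*d[1],d[2]])*1000
    z=Ro.from_euler('z',PSI).inv().apply(R.as_matrix()[:,2])
    y=Ro.from_euler('z',PSI).inv().apply(R.as_matrix()[:,1])
    print("t",round(s["time_s"],2),"p",p.round(1),"z",z.round(3),"y",y.round(3),"j",s["joints"].round(3),"F",s["contact_force"].round(1),"M",s["wrist_torque"].round(2),"op",round(s["opening"],3))
E
python3 - <<'E'
from h import *
st(); cmd([-20,0,240],15)
d=arm.get_image("top"); 
for z in(.16,.2,.25): print(z,at_z(d,[[301,202],[297,199],[305,201]],z)[:,:2].round(3).tolist())
E
```

```text
t 1.75 p [-265.5 -527.6  231.3] z [-0.  0. -1.] y [ 0.431 -0.902 -0.   ] j [-1.188  0.238 -0.014  1.319  0.     1.571] F [-0.8  0.8  0.2] M [-0.   -0.04  0.01] op 0.999
off [0.9265, 1.7041, 0.0291] rot [-0.1029, -0.1425, 0.7122] | rows 13.955943180004581 9.221469986083312
0.16 [[0.594, -0.022], [0.601, -0.013], [0.596, -0.031]]
0.2 [[0.59, -0.02], [0.597, -0.011], [0.592, -0.028]]
0.25 [[0.585, -0.017], [0.592, -0.009], [0.587, -0.025]]
```

Request:
send_rows(
  offset=[
    [0.46,0.85,0.03],
    [0.46,0.85,0.03],
    [0.46,0.85,0.03],
    [0.46,0.85,0.03],
    [0.46,0.85,0.03],
    [0.46,0.85,0.03],
    [0.46,0.85,0.03],
    [0.46,0.85,0.03],
    [0.46,0.85,0.03],
  ],
  rot=[
    [-0.103,-0.1425,0.712],
    [-0.103,-0.1425,0.712],
    [-0.103,-0.1425,0.712],
    [-0.103,-0.1425,0.712],
    [-0.103,-0.1425,0.712],
    [-0.103,-0.1425,0.712],
    [-0.103,-0.1425,0.712],
    [-0.103,-0.1425,0.712],
    [-0.103,-0.1425,0.712],
  ],
  grip=0,
)

```text
time_s: 2.55
tool_pos: [0.3354, -0.2292, 0.2408]
orientation: [2.883, -0.002, 1.494]
contact_force: [0.6, -0.6, 0.1]
opening: 0.001
```

```bash
python3 -c "
from h import *
st(); cmd([42,0,150],15)"
```

```text
t 2.55 p [-142.6 -261.6  240.8] z [ 0.256 -0.002 -0.967] y [ 0.967 -0.014  0.256] j [-0.716 -0.131 -0.421  1.072  0.154  0.948] F [ 0.6 -0.6  0.1] M [ 0.    0.22 -0.07] op 0.001
off [0.6685, 0.8318, -0.3027] rot [-0.0011, -0.0018, 0.009] | rows 7.980291897032388 0.11569805965717836
```

Request:
send_rows(
  offset=[
    [0.669,0.832,-0.15],
    [0.669,0.832,-0.15],
    [0.669,0.832,-0.15],
    [0.669,0.832,-0.15],
    [0.669,0.832,-0.15],
    [0.669,0.832,-0.15],
    [0.669,0.832,-0.15],
    [0.669,0.832,-0.3],
    [0.669,0.832,-0.3],
    [0.669,0.832,-0.3],
  ],
  rot=[
    [0,0,0.009],
    [0,0,0.009],
    [0,0,0.009],
    [0,0,0.009],
    [0,0,0.009],
    [0,0,0.009],
    [0,0,0.009],
    [0,0,0.009],
    [0,0,0.009],
    [0,0,0.009],
  ],
)

```text
time_s: 3.38
tool_pos: [0.535, 0.0225, 0.147]
orientation: [2.888, -0.001, 1.511]
contact_force: [-1.7, -0.8, 0.7]
opening: 0.002
```

```bash
python3 -c "
from h import *
st(); cmd([42,0,62],15)
save(arm.get_image('scene'),'s1.png',None,[180,110,400,310],3)"
```

```text
t 3.38 p [ 41.   2. 147.] z [ 0.25   0.002 -0.968] y [0.968 0.003 0.25 ] j [ 0.058  0.128 -0.418  0.773 -0.028  1.685] F [-1.7 -0.8  0.7] M [-0.01  0.31 -0.05] op 0.002
off [0.0029, -0.007, -0.2833] rot [-0.0011, -0.0055, -0.002] | rows 2.0389603058899852 0.07416792849682546
```

View pics/s1.png

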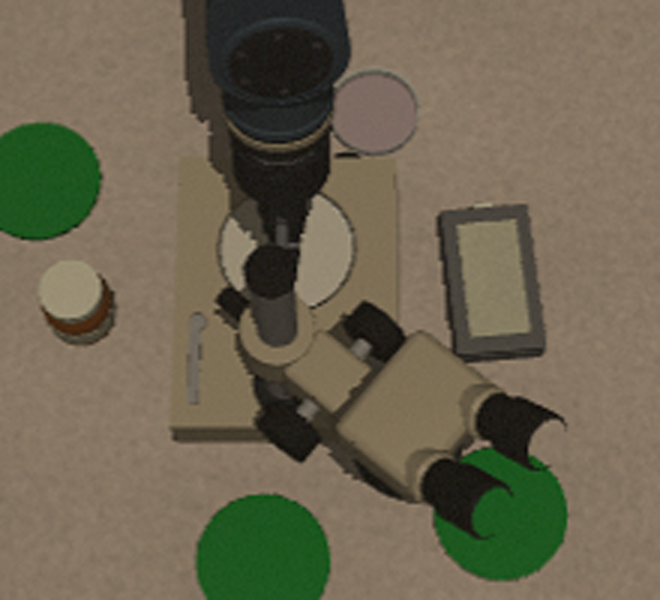

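Request:
send_rows(
  offset=[
    [0.003,-0.007,-0.1],
    [0.003,-0.007,-0.2],
    [0.003,-0.007,-0.26],
    [0.003,-0.007,-0.27],
    [0.003,-0.007,-0.28],
    [0.003,-0.007,-0.29],
    [0.003,-0.007,-0.3],
    [0.003,-0.007,-0.31],
    [0.003,-0.007,-0.32],
    [0.003,-0.007,-0.32],
  ],
  rot=[
    [0,-0.005,0],
    [0,-0.005,0],
    [0,-0.005,0],
    [0,-0.005,0],
    [0,-0.005,0],
    [0,-0.005,0],
    [0,-0.005,0],
    [0,-0.005,0],
    [0,-0.005,0],
    [0,-0.005,0],
  ],
)

```text
time_s: 4.27
tool_pos: [0.5359, 0.0192, 0.0528]
orientation: [2.879, -0.001, 1.511]
contact_force: [-0.2, -0.4, -0.3]
opening: -0.004
```

```bash
python3 -c "
from h import *
st()
save(arm.get_image('top'),'t1.png',None,[200,130,360,310],3.5)"
```

```text
t 4.27 p [42.1 -1.1 52.8] z [ 0.26   0.002 -0.966] y [0.966 0.002 0.26 ] j [ 0.052  0.228 -0.581  0.501 -0.028  1.679] F [-0.2 -0.4 -0.3] M [-0.04  0.25 -0.04] op -0.004
```

View pics/t1.png

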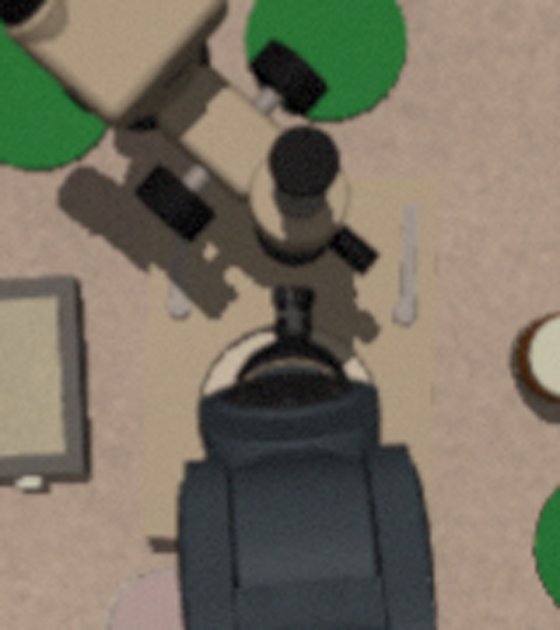

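```bash
python3 -c "
from h import *
d=arm.get_image('top')
s=arm.sense()
for P in (s['tool_pos'],S([60,0,60]),S([-60,0,60]),S([42,0,60]),S([62.5,0,60])): print((proj(d,P)-[200,130])*3.5)"
```

```text
[[289.53182351 350.9986375 ]]
[[289.00075245 324.73119725]]
[[283.03251173 498.89321494]]
[[288.11250016 350.70530386]]
[[289.12391102 321.12833601]]
```

Request:
send_rows(
  offset=[
    [0,0,-0.01],
    [0,0,-0.02],
    [0,0,-0.03],
    [0,0,-0.03],
  ],
  rot=[
    [0,0,0],
    [0,0,0],
    [0,0,0],
    [0,0,0],
  ],
)

```text
time_s: 4.7
tool_pos: [0.5355, 0.0193, 0.0432]
orientation: [2.88, -0.001, 1.511]
contact_force: [0.3, -0.1, 0.1]
opening: 0.002
```

```bash
python3 -c "
from h import *
st()
save(arm.get_image('scene'),'s2.png',None,[200,110,360,270],3.5)"
```

```text
t 4.7 p [41.6 -1.1 43.2] z [ 0.259  0.002 -0.966] y [0.966 0.002 0.259] j [ 0.052  0.242 -0.594  0.475 -0.028  1.679] F [ 0.3 -0.1  0.1] M [-0.02  0.29 -0.01] op 0.002
```

View pics/s2.png

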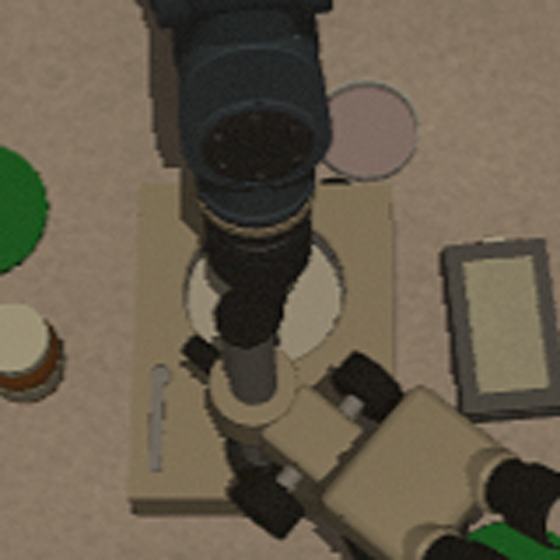

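Request:
send_rows(
  offset=[
    [0,0,-0.008],
    [0,0,-0.016],
    [0,0,-0.024],
    [0,0,-0.024],
  ],
  rot=[
    [0,0,0],
    [0,0,0],
    [0,0,0],
    [0,0,0],
  ],
)

```text
time_s: 5.08
tool_pos: [0.538, 0.0193, 0.0375]
orientation: [2.875, -0.002, 1.511]
contact_force: [3.6, -0.2, 4.6]
opening: 0.001
```

```bash
python3 -c "
from h import *
st()"
```

```text
t 5.08 p [44.2 -0.9 37.5] z [ 0.263  0.002 -0.965] y [0.965 0.002 0.263] j [ 0.052  0.251 -0.602  0.452 -0.028  1.679] F [ 3.6 -0.2  4.6] M [-0.01 -0.76 -0.  ] op 0.001
```

Request:
send_rows(
  offset=[
    [0,0,-0.005],
    [0,0,0.1],
    [-0.05,0,0.22],
    [-0.15,0,0.35],
    [-0.4,0,0.45],
    [-0.6,0,0.5],
    [-0.7,0,0.5],
    [-0.7,0,0.5],
  ],
  rot=[
    [0,0,0],
    [0,0,0],
    [0,0,0],
    [0,0,0],
    [0,0,0],
    [0,0,0],
    [0,0,0],
    [0,0,0],
  ],
)

```text
time_s: 5.75
tool_pos: [0.337, 0.0192, 0.1852]
orientation: [2.875, -0.002, 1.51]
contact_force: [0.1, 0.2, 1.4]
opening: -0.002
```

```bash
python3 -c "
from h import *
st()
save(arm.get_image('scene'),'s3.png',None,[200,110,360,270],3.5)
save(arm.get_image('top'),'t3.png',None,[200,150,360,310],3.5)"
```

```text
t 5.75 p [-156.5  -13.6  185.2] z [ 0.263  0.002 -0.965] y [0.965 0.002 0.263] j [ 0.092 -0.271 -0.672  0.907 -0.038  1.718] F [0.1 0.2 1.4] M [-0.02  0.22  0.01] op -0.002
```

View pics/s3.png

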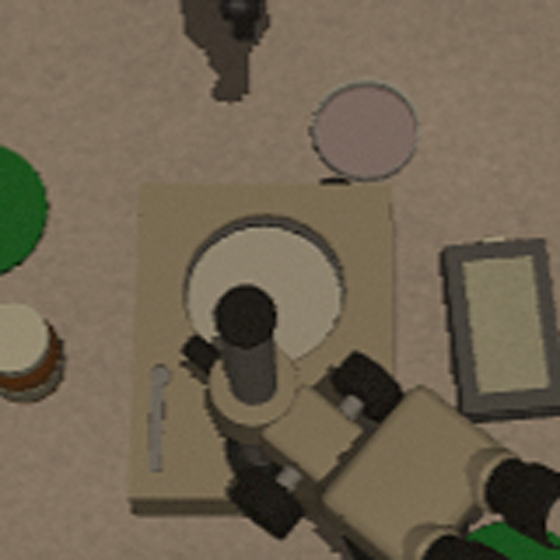

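View pics/t3.png

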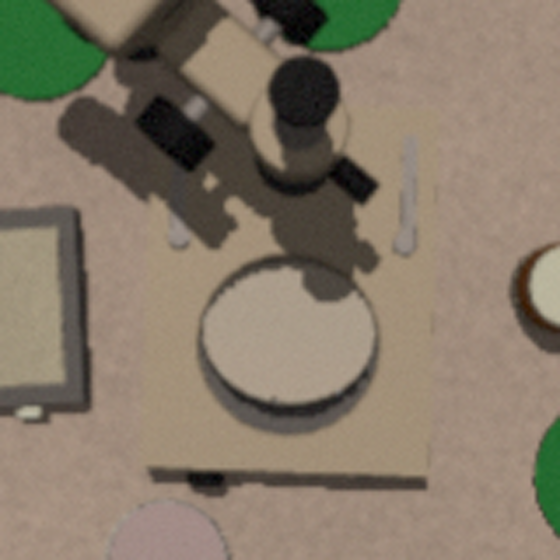

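The plate is tipped: its top-face ellipse runs from rear (290,257) to front (290,405) in the top crop, with black rim and pocket floor showing in front. I'll fit its exact pose next.

```bash
cat >> h.py <<'E'
def disc(cx,cy,cz,th,r=60,n=150): # circle centre stand mm, tilt deg rear-down
    a=np.linspace(0,2*np.pi,n); t=np.radians(th)
    return np.array([S([cx+r*np.cos(q)*np.cos(t),cy+r*np.sin(q),cz-r*np.cos(q)*np.sin(t)]) for q in a])
E
python3 - <<'E'
from h import *
t=np.radians(35)
for s in (0,3):
    # bottom centre at distance s down slope from seat edge
    b=np.array([4+s*np.cos(t),0,52-s*np.sin(t)]); top=b+8*np.array([np.sin(t),0,np.cos(t)])
    print(s,"top c",top,"rear top x",top[0]+60*np.cos(t),"front top",top[0]-60*np.cos(t),top[2]+60*np.sin(t))
    save(arm.get_image('top'),f't3_{s}.png',disc(*top,35),[240,190,320,280],6)
a=[cv2.imread(f"pics/t3_{s}.png")[:,:400] for s in(0,3)]
cv2.imwrite("pics/t3ov.png",np.clip(np.hstack(a)*1.4,0,255).astype(np.uint8))
E
```

```text
0 top c [ 8.58861149  0.         58.55321635] rear top x 57.73773414814788 front top -40.56051116653114 92.96780253537469
3 top c [11.04606762  0.         56.83248705] rear top x 60.19519028101485 front top -38.10305503366417 91.24707322632156
```

View pics/t3ov.png

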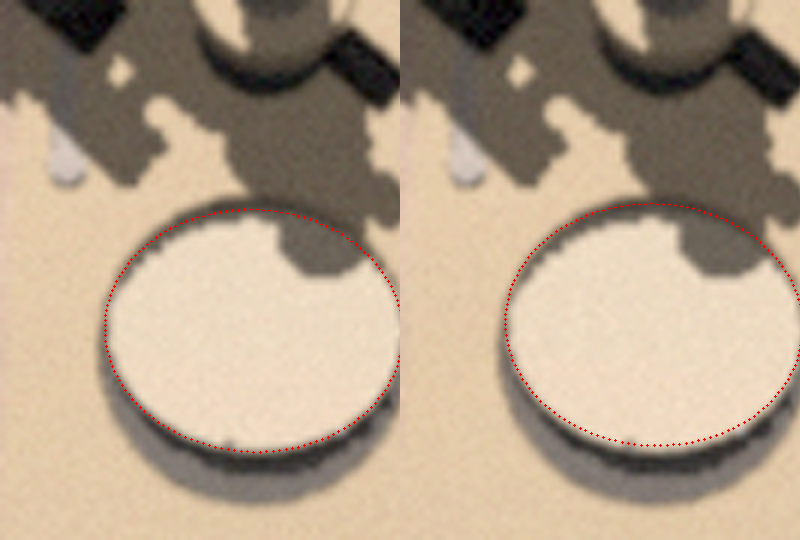

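```bash
python3 -c "
from h import *
st(); cmd([-95,0,135],55); print(S([-95,0,135]))
"
```

```text
t 5.95 p [-154.7  -13.3  185.8] z [ 0.266  0.003 -0.964] y [0.964 0.002 0.266] j [ 0.092 -0.271 -0.671  0.904 -0.038  1.718] F [ 0.6  0.1 -0.6] M [-0.02  0.25  0.01] op 0.001
off [0.2015, 0.0317, -0.1695] rot [-0.0281, -0.4387, -0.0021] | rows 1.907777248154186 5.525897321993697
[0.39918549 0.02893364 0.135     ]
```

Request:
send_rows(
  offset=[
    [0.04,0.005,-0.0],
    [0.08,0.01,-0.03],
    [0.12,0.02,-0.07],
    [0.16,0.025,-0.1],
    [0.2,0.032,-0.14],
    [0.2,0.032,-0.17],
    [0.2,0.032,-0.17],
    [0.2,0.032,-0.17],
    [0.2,0.032,-0.17],
  ],
  rot=[
    [-0.005,-0.08,0],
    [-0.01,-0.16,0],
    [-0.015,-0.24,0],
    [-0.02,-0.32,0],
    [-0.028,-0.4,-0.002],
    [-0.028,-0.44,-0.002],
    [-0.028,-0.44,-0.002],
    [-0.028,-0.44,-0.002],
    [-0.028,-0.44,-0.002],
  ],
  grip=0.25,
)

```text
time_s: 6.7
tool_pos: [0.4095, 0.0459, 0.1995]
orientation: [2.228, 0.008, 1.5]
contact_force: [0.1, -0.5, -0.8]
opening: 0.249
```

```bash
python3 -c "
from h import *
st(); cmd([-18.5,0,74],55)
save(arm.get_image('scene'),'s4.png',None,[200,60,360,270],2.8)
"
```

```text
t 6.7 p [-85.7  17.6 199.5] z [ 0.792 -0.011 -0.611] y [0.611 0.002 0.792] j [ 0.368 -0.445 -1.141  0.011 -0.348  1.844] F [ 0.1 -0.5 -0.8] M [0.09 0.71 0.03] op 0.249
off [0.22, -0.0725, -0.4182] rot [0.0033, -0.0296, 0.0052] | rows 3.439239096801631 0.3797197815575589
```

View pics/s4.png

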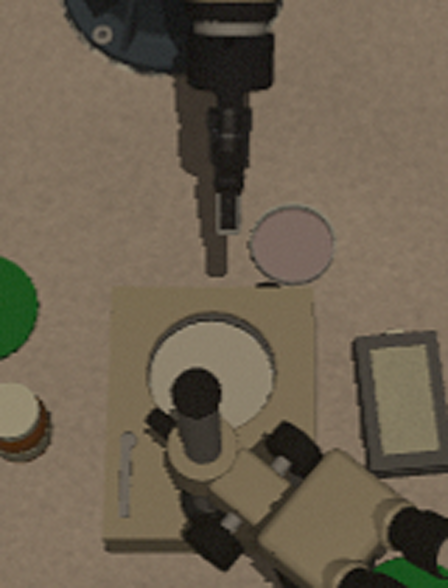

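```bash
cat > fit.py <<'E'
from h import *
from scipy.optimize import least_squares
D=[([.19594422,-.4866088,.23067473],[-3.14014934,0,.382796],[-1.18801581,.238775,-.0142693,1.319195,0,1.57078]),
([.3354,-.2292,.2408],[2.883,-.002,1.494],[-0.716,-0.131,-0.421,1.072,0.154,0.948]),
([.535,.0225,.147],[2.888,-.001,1.511],[0.058,0.128,-0.418,0.773,-0.028,1.685]),
([.5359,.0192,.0528],[2.879,-.001,1.511],[0.052,0.228,-0.581,0.501,-0.028,1.679]),
([.5355,.0193,.0432],[2.88,-.001,1.511],[0.052,0.242,-0.594,0.475,-0.028,1.679]),
([.337,.0192,.1852],[2.875,-.002,1.51],[0.092,-0.271,-0.672,0.907,-0.038,1.718]),
([.4095,.0459,.1995],[2.228,.008,1.5],[0.368,-0.445,-1.141,0.011,-0.348,1.844])]
# guess: R = Rz(j1) Ry(P) [tool fwd] Rz(j5)... ; position chain in arm plane
def fk(q,p):
    a,h,L1,al,L2,be,d4,L3=p
    q1,q2,q3,q4,q5,q6=q
    A=q2; B=q2-q3; P=q2-q3+q4
    r=a+L1*np.sin(A+al)+L2*np.cos(B+be)+d4*np.cos(P)
    z=h+L1*np.cos(A+al)-L2*np.sin(B+be)-d4*np.sin(P)
    # forward dir: pitched by P below horizontal, yaw by q5 about the local up
    f=np.array([np.cos(P),0,-np.sin(P)]); l=np.array([0,1,0.])
    t=np.cos(q5)*f+np.sin(q5)*l
    v=np.array([r,0,z])+L3*t
    R=Ro.from_euler('z',q1)
    return R.apply(v),R.apply(t)
def res(p):
    o=[]
    for x,e,q in D:
        v,t=fk(q,p); tz=Ro.from_euler('xyz',e).as_matrix()[:,2]
        o+=list(v-x)
    return np.array(o)
if __name__=="__main__":
    for x,e,q in D:
        v,t=fk(q,[0,.3,.4,0,.4,0,0,.3]); print(t.round(3),Ro.from_euler('xyz',e).as_matrix()[:,2].round(3))
    best=None
    for L3 in(.15,.25,.35):
      for L2 in (.25,.4):
        r=least_squares(res,[0,.2,.3,0,L2,0,.05,L3],max_nfev=5000)
        if best is None or r.cost<best.cost: best=r
    print(best.x.round(4),abs(best.fun).max()); np.save("kin.npy",best.x)
E
python3 fit.py
```

```text
[-0.001  0.001 -1.   ] [-0.001  0.001 -1.   ]
[ 0.255 -0.019 -0.967] [ 0.255 -0.018 -0.967]
[ 0.25  -0.014 -0.968] [ 0.25  -0.014 -0.968]
[ 0.259 -0.015 -0.966] [ 0.259 -0.015 -0.966]
[ 0.258 -0.015 -0.966] [ 0.258 -0.014 -0.966]
[ 0.262 -0.014 -0.965] [ 0.263 -0.014 -0.965]
[ 0.79  -0.061 -0.611] [ 0.789 -0.061 -0.611]
[ 3.000e-04  1.938e-01  5.712e-01  1.000e-03  3.961e-01 -6.540e-02
  1.375e-01  3.067e-01] 0.0002680217240200733
```

```bash
cat > ik.py <<'E'
from fit import *
K=np.load("kin.npy")
lo=np.array([-2.66,-1.03,-1.14,-1.82,-1.45]);hi=np.array([2.66,1.9,1.46,2.27,1.34])
def ik(pw,zdir):
    best=None
    for q0 in([0,.2,-.5,.8,0],[0,-.4,-.9,.2,0],[0,.9,.5,1,0],[.3,-.4,-.9,.2,-.4],[-.3,-.4,-.9,.2,.4]):
        def f(q):
            v,t=fk([*q,0],K); return np.r_[(v-pw)*10,(t-zdir)*2]
        r=least_squares(f,np.clip(q0,lo+.01,hi-.01),bounds=(lo,hi))
        if best is None or r.cost<best.cost: best=r
    v,t=fk([*best.x,0],K)
    return best.x,np.linalg.norm(v-pw)*1000,np.degrees(np.arccos(np.clip(t@zdir,-1,1)))
E
python3 - <<'E'
from ik import *
for p in([-18.5,0,74],[-60,0,110],[-18.5,0,180],[0,0,180]):
  for lean in(15,25,35,45,55):
    q,e,a=ik(S(p),RT(lean).as_matrix()[:,2]); print(p,lean,q.round(2),round(e,1),round(a,1))
E
```

```text
[-18.5, 0, 74] 15 [ 0.07  0.11 -0.67  0.53 -0.04] 0.0 0.0
[-18.5, 0, 74] 25 [ 0.09  0.03 -0.85  0.26 -0.07] 0.0 0.0
[-18.5, 0, 74] 35 [ 0.12 -0.   -1.04 -0.07 -0.1 ] 0.0 0.0
[-18.5, 0, 74] 45 [ 0.15  0.01 -1.14 -0.29 -0.15] 6.2 3.9
[-18.5, 0, 74] 55 [ 0.2   0.02 -1.14 -0.31 -0.23] 18.8 12.0
[-60, 0, 110] 15 [ 0.09 -0.01 -0.68  0.64 -0.04] 0.0 0.0
[-60, 0, 110] 25 [ 0.11 -0.1  -0.85  0.4  -0.07] 0.0 0.0
[-60, 0, 110] 35 [ 0.14 -0.17 -1.03  0.11 -0.12] 0.0 0.0
[-60, 0, 110] 45 [ 0.19 -0.18 -1.14 -0.1  -0.18] 5.3 3.2
[-60, 0, 110] 55 [ 0.25 -0.18 -1.14 -0.12 -0.26] 18.3 11.2
[-18.5, 0, 180] 15 [ 0.07 -0.01 -0.47  0.84 -0.04] 0.0 0.0
[-18.5, 0, 180] 25 [ 0.09 -0.11 -0.65  0.61 -0.07] 0.0 0.0
[-18.5, 0, 180] 35 [ 0.12 -0.2  -0.82  0.35 -0.1 ] 0.0 0.0
[-18.5, 0, 180] 45 [ 0.14 -0.25 -1.    0.04 -0.15] 0.0 0.0
[-18.5, 0, 180] 55 [ 0.18 -0.24 -1.14 -0.23 -0.2 ] 4.0 2.5
[0, 0, 180] 15 [ 0.07  0.03 -0.44  0.84 -0.03] 0.0 0.0
[0, 0, 180] 25 [ 0.09 -0.08 -0.62  0.6  -0.06] 0.0 0.0
[0, 0, 180] 35 [ 0.11 -0.16 -0.8   0.33 -0.1 ] 0.0 0.0
[0, 0, 180] 45 [ 0.13 -0.21 -0.98  0.02 -0.14] 0.0 0.0
[0, 0, 180] 55 [ 0.16 -0.19 -1.14 -0.3  -0.18] 2.6 1.6
```

```bash
cat >> h.py <<'E'
TH=np.radians(35)
U=np.array([np.cos(TH),0,-np.sin(TH)]); N=np.array([np.sin(TH),0,np.cos(TH)])
PC=np.array([4,0,52.])+4*N   # plate mid centre, tipped (stand mm)
RZ=Ro.from_euler('z',PSI)
def grasp(phi,ins,nrm=1.0,flip=1,up=0,pc=PC):
    """phi deg: + = tool comes from stand's right(-y) pointing +y ; ins=TCP insertion mm past rim"""
    p=np.radians(phi); z=np.cos(p)*U+np.sin(p)*np.array([0,1,0])
    tcp=pc-(60-ins)*z+nrm*N+np.array([0,0,up])
    y=flip*N; x=np.cross(y,z)
    return tcp,RZ*Ro.from_matrix(np.c_[x,y,z])
def cmd2(p_mm,Rt):
    s=arm.sense(); R=Ro.from_euler('xyz',s["orientation"])
    off=(S(p_mm)-s["tool_pos"])/.3; rv=(Rt*R.inv()).as_rotvec()/(np.pi/2)
    print("off",off.round(4).tolist(),"rot",rv.round(4).tolist(),"| rows",round(np.linalg.norm(off)*.3/.0417,1),round(np.linalg.norm(rv)*90/7.16,1))
E
python3 - <<'E'
from ik import *
for phi in(-80,-60,-45,-30,-15,15,30,45,60,80):
  for ins,up in((29,0),(-40,0),(29,100)):
    t,R=grasp(phi,ins,up=up); q,e,a=ik(S(t),R.as_matrix()[:,2]); print(phi,ins,up,t.round(0),q.round(2),round(e,1),round(a,1))
E
```

```text
-80 29 0 [ 2. 31. 59.] [ 0.65  1.11  0.05  1.9  -1.  ] 0.0 0.0
-80 -40 0 [-7. 98. 66.] [ 0.74  1.15  0.19  2.02 -0.91] 0.0 0.0
-80 29 100 [  2.  31. 159.] [ 0.65  0.97  0.04  2.03 -1.  ] 0.0 0.0
-60 29 0 [-6. 27. 65.] [ 0.7   0.79 -0.34  1.26 -1.14] 0.0 0.0
-60 -40 0 [-34.  87.  85.] [ 0.82  0.82 -0.23  1.48 -1.05] 0.0 0.0
-60 29 100 [ -6.  27. 165.] [ 0.7   0.65 -0.29  1.45 -1.14] 0.0 0.0
-45 29 0 [-11.  22.  69.] [ 0.71  0.52 -0.7   0.54 -1.15] 0.0 0.0
-45 -40 0 [-51.  71.  97.] [ 0.85  0.54 -0.57  0.94 -1.1 ] 0.0 0.0
-45 29 100 [-11.  22. 169.] [ 0.71  0.34 -0.6   0.81 -1.15] 0.0 0.0
-30 29 0 [-15.  15.  71.] [ 0.65  0.33 -1.05 -0.21 -1.  ] 0.0 0.0
-30 -40 0 [-64.  50. 106.] [ 0.82  0.24 -0.93  0.28 -1.05] 0.0 0.0
-30 29 100 [-15.  15. 171.] [ 0.65  0.08 -0.9   0.19 -1.  ] 0.0 0.0
-15 29 0 [-18.   8.  73.] [ 0.51  0.18 -1.14 -0.36 -0.72] 9.3 6.3
-15 -40 0 [-72.  26. 111.] [ 0.69  0.01 -1.14 -0.1  -0.82] 6.4 4.0
-15 29 100 [-18.   8. 173.] [ 0.49 -0.1  -1.11 -0.21 -0.69] 0.0 0.0
15 29 0 [-18.  -8.  73.] [-0.25  0.06 -1.14 -0.33  0.44] 18.1 11.8
15 -40 0 [-72. -26. 111.] [-0.39 -0.1
[... 189 characters left out ...]
[-0.69  0.13 -1.14 -0.13  0.97] 4.2 2.6
30 29 100 [-15. -15. 171.] [-0.48 -0.03 -1.12 -0.25  0.84] 0.0 0.0
45 29 0 [-11. -22.  69.] [-0.61  0.43 -1.01 -0.17  1.13] 0.0 0.0
45 -40 0 [-51. -71.  97.] [-0.79  0.38 -0.86  0.42  1.15] 0.0 0.0
45 29 100 [-11. -22. 169.] [-0.61  0.17 -0.89  0.21  1.13] 0.0 0.0
60 29 0 [ -6. -27.  65.] [-0.65  0.65 -0.61  0.75  1.25] 0.0 0.0
60 -40 0 [-34. -87.  85.] [-0.79  0.7  -0.49  1.15  1.16] 0.0 0.0
60 29 100 [ -6. -27. 165.] [-0.65  0.48 -0.55  0.99  1.25] 0.0 0.0
80 29 0 [  2. -31.  59.] [-0.62  1.04 -0.15  1.7   1.15] 0.0 0.0
80 -40 0 [ -7. -98.  66.] [-0.73  1.07 -0.06  1.82  1.04] 0.0 0.0
80 29 100 [  2. -31. 159.] [-0.62  0.89 -0.16  1.85  1.15] 0.0 0.0
```

```bash
cat >> ik.py <<'E'
def Rfk(q):
    P=q[1]-q[2]+q[3]
    B=np.c_[[0,0,1],[0,-1,0],[1,0,0]]
    return Ro.from_euler('z',q[0])*Ro.from_euler('y',P)*Ro.from_euler('z',q[4])*Ro.from_matrix(B)*Ro.from_euler('z',-q[5])
def full(t,R):
    q,e,a=ik(S(t),R.as_matrix()[:,2])
    d=(Rfk([*q,0]).inv()*R).as_rotvec(); return np.r_[q,-d[2]],e,a
E
python3 - <<'E'
from ik import *
for x,e,q in D: print((Rfk(q).inv()*Ro.from_euler('xyz',e)).magnitude().round(4))
for args in(dict(ins=-60,up=30),dict(ins=24),dict(ins=24,up=120),dict(ins=24,up=120,flip=-1),dict(ins=24,flip=-1)):
    t,R=grasp(-33,nrm=1.5,**args); q,e,a=full(t,R); print(args,t.round(1),q.round(3),e.round(2),a.round(2))
st(); cmd2(*grasp(-33,-60,1.5,up=30))
E
```

```text
Traceback (most recent call last):
AttributeError: 'float' object has no attribute 'round'
```

```bash
python3 - <<'E'
from ik import *
for x,e,q in D: print(round((Rfk(q).inv()*Ro.from_euler('xyz',e)).magnitude(),4))
for args in(dict(ins=-60,up=30),dict(ins=24),dict(ins=24,up=120),dict(ins=24,up=120,flip=-1),dict(ins=24,flip=-1)):
    t,R=grasp(-33,nrm=1.5,**args); q,e,a=full(t,R); print(args,t.round(1),q.round(3),round(e,2),round(a,2))
st(); cmd2(*grasp(-33,-60,1.5,up=30))
E
```

```text
0.0
1.2454
0.2285
0.2165
0.2165
0.2952
0.5465
{'ins': -60, 'up': 30} [-75.3  65.4 144.2] [ 0.885  0.232 -0.778  0.647 -1.067  0.266] 0.0 0.0
{'ins': 24} [-17.6  19.6  73.8] [ 0.678  0.35  -0.974 -0.036 -1.046  0.689] 0.0 0.0
{'ins': 24, 'up': 120} [-17.6  19.6 193.8] [ 0.678  0.083 -0.803  0.402 -1.046  0.689] 0.0 0.0
{'ins': 24, 'up': 120, 'flip': -1} [-17.6  19.6 193.8] [ 0.678  0.083 -0.803  0.402 -1.046 -2.453] 0.0 0.0
{'ins': 24, 'flip': -1} [-17.6  19.6  73.8] [ 0.678  0.35  -0.974 -0.036 -1.046 -2.453] 0.0 0.0
t 6.75 p [-85.7  17.2 199.5] z [ 0.792 -0.012 -0.611] y [0.611 0.001 0.792] j [ 0.368 -0.445 -1.141  0.011 -0.348  1.844] F [ 0.4 -0.1  0.1] M [ 0.03  0.72 -0.04] op 0.254
off [0.0447, 0.158, -0.1841] rot [-0.2134, -0.0154, -0.2897] | rows 1.8 4.5
```

```bash
sed -i "s/Ro.from_euler('z',-q\[5\])/Ro.from_euler('z',q[5]-np.pi)/; s/return np.r_\[q,-d\[2\]\]/return np.r_[q,d[2]]/" ik.py; python3 - <<'E'
from ik import *
for x,e,q in D: print(round((Rfk(q).inv()*Ro.from_euler('xyz',e)).magnitude(),4))
for phi in(-33,45):
  for args in(dict(ins=-60,up=30),dict(ins=24),dict(ins=24,up=120),dict(ins=24,up=120,flip=-1),dict(ins=24,flip=-1)):
    t,R=grasp(phi,nrm=1.5,**args); q,e,a=full(t,R); print(args,t.round(1),q.round(3),round(e,2),round(a,2))
E
```

```text
0.0
0.001
0.0006
0.0003
0.0004
0.0014
0.0004
{'ins': -60, 'up': 30} [-75.3  65.4 144.2] [ 0.885  0.232 -0.778  0.647 -1.067  2.875] 0.0 0.0
{'ins': 24} [-17.6  19.6  73.8] [ 0.678  0.35  -0.974 -0.036 -1.046  2.453] 0.0 0.0
{'ins': 24, 'up': 120} [-17.6  19.6 193.8] [ 0.678  0.083 -0.803  0.402 -1.046  2.453] 0.0 0.0
{'ins': 24, 'up': 120, 'flip': -1} [-17.6  19.6 193.8] [ 0.678  0.083 -0.803  0.402 -1.046 -0.689] 0.0 0.0
{'ins': 24, 'flip': -1} [-17.6  19.6  73.8] [ 0.678  0.35  -0.974 -0.036 -1.046 -0.689] 0.0 0.0
{'ins': -60, 'up': 30} [-62.4 -84.9 135.2] [-0.841  0.32  -0.785  0.669  1.144  0.237] 0.0 0.0
{'ins': 24} [-13.7 -25.5  71.1] [-0.623  0.42  -1.004 -0.129  1.136  0.762] 0.0 0.0
{'ins': 24, 'up': 120} [-13.7 -25.5 191.1] [-0.623  0.128 -0.846  0.321  1.136  0.762] 0.0 0.0
{'ins': 24, 'up': 120, 'flip': -1} [-13.7 -25.5 191.1] [-0.623  0.128 -0.846  0.321  1.136 -2.38 ] 0.0 0.0
{'ins': 24, 'flip': -1} [-13.7 -25.5  71.1] [-0.623  0.42  -1.004 -0.129  1.136 -2.38 ] 0.0 0.0
```

Request:
send_rows(
  offset=[
    [0.01,0.05,0.0],
    [0.02,0.1,-0.0],
    [0.03,0.158,-0.04],
    [0.045,0.158,-0.08],
    [0.045,0.158,-0.13],
    [0.045,0.158,-0.184],
    [0.045,0.158,-0.184],
    [0.045,0.158,-0.184],
    [0.045,0.158,-0.184],
  ],
  rot=[
    [-0.04,0,-0.06],
    [-0.08,0,-0.12],
    [-0.12,-0.005,-0.17],
    [-0.16,-0.01,-0.23],
    [-0.213,-0.015,-0.29],
    [-0.213,-0.015,-0.29],
    [-0.213,-0.015,-0.29],
    [-0.213,-0.015,-0.29],
    [-0.213,-0.015,-0.29],
  ],
  grip=0.21,
)

```text
time_s: 7.5
tool_pos: [0.4228, 0.0922, 0.1428]
orientation: [2.105, 0.322, 1.02]
contact_force: [-0.6, -0.4, 0.8]
opening: 0.208
```

```bash
python3 - <<'E'
from ik import *
st(); cmd2(*grasp(-33,-20,1.5));cmd2(*grasp(-33,24,1.5))
save(arm.get_image('top'),'t5.png',None,[190,150,350,330],3.3)
E
```

```text
t 7.5 p [-75.4  64.6 142.8] z [ 0.684 -0.546 -0.483] y [0.577 0.001 0.816] j [ 0.883  0.235 -0.776  0.648 -1.065  2.873] F [-0.6 -0.4  0.8] M [0.55 0.62 0.04] op 0.208
off [0.0874, -0.0756, -0.1595] rot [0.0013, -0.0031, 0.0006] | rows 1.4 0.0
off [0.1829, -0.1617, -0.23] rot [0.0013, -0.0031, 0.0006] | rows 2.4 0.0
```

View pics/t5.png

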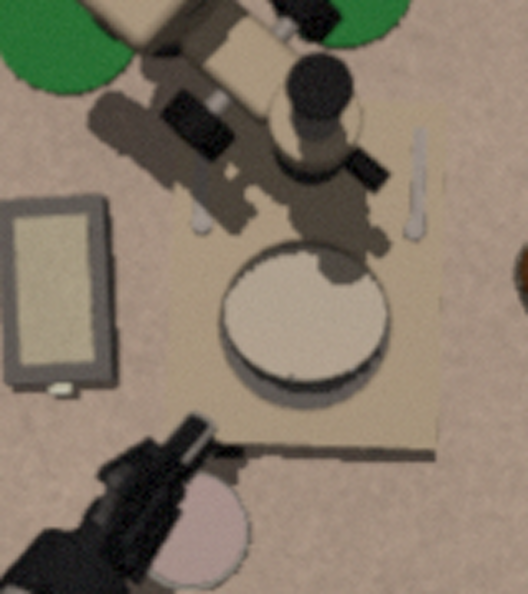

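Request:
send_rows(
  offset=[
    [0.04,-0.03,-0.08],
    [0.087,-0.076,-0.157],
    [0.1,-0.087,-0.167],
    [0.12,-0.105,-0.181],
    [0.14,-0.123,-0.196],
    [0.16,-0.141,-0.21],
    [0.175,-0.155,-0.222],
    [0.183,-0.162,-0.227],
    [0.183,-0.162,-0.227],
  ],
  rot=[
    [0,-0.003,0],
    [0,-0.003,0],
    [0,-0.003,0],
    [0,-0.003,0],
    [0,-0.003,0],
    [0,-0.003,0],
    [0,-0.003,0],
    [0,-0.003,0],
    [0,-0.003,0],
  ],
)

```text
time_s: 8.3
tool_pos: [0.4774, 0.0419, 0.0772]
orientation: [2.1, 0.314, 1.016]
contact_force: [-0.6, 0.3, -1.6]
opening: 0.208
```

```bash
python3 - <<'E'
from ik import *
st(); cmd2(*grasp(-33,24,1.5))
save(arm.get_image('top'),'t6.png',None,[210,170,340,300],4.5)
save(arm.get_image('scene'),'s6.png',None,[210,120,340,250],4.5)
E
```

```text
t 8.3 p [-17.7  17.8  77.2] z [ 0.687 -0.545 -0.48 ] y [ 0.571 -0.004  0.821] j [ 0.675  0.341 -0.974 -0.032 -1.047  2.452] F [-0.6  0.3 -1.6] M [ 0.6   0.63 -0.08] op 0.208
off [0.0008, 0.0059, -0.0112] rot [-0.0014, 0.0024, 0.0017] | rows 0.1 0.0
```

View pics/t6.png

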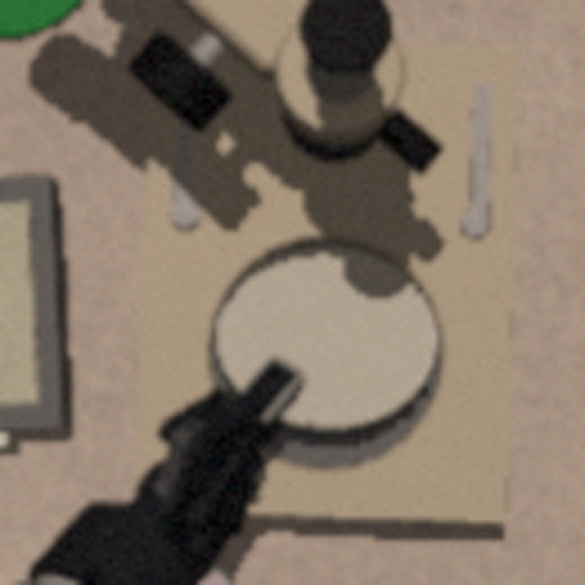

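View pics/s6.png

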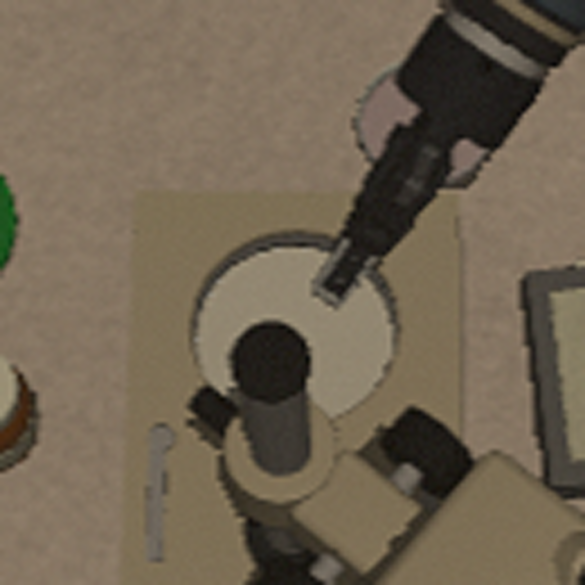

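Request:
send_rows(
  offset=[
    [0,0.005,-0.011],
    [0,0.005,-0.011],
  ],
  rot=[
    [0,0,0],
    [0,0,0],
  ],
)

```text
time_s: 8.57
tool_pos: [0.4776, 0.0445, 0.0742]
orientation: [2.099, 0.313, 1.016]
contact_force: [0.1, 0.4, 4.1]
opening: 0.207
```

```bash
python3 - <<'E'
from ik import *
st(); cmd2(*grasp(-33,24,1.5))
E
```

```text
t 8.57 p [-17.7  20.5  74.2] z [ 0.688 -0.545 -0.479] y [ 0.57  -0.003  0.822] j [ 0.681  0.351 -0.972 -0.033 -1.049  2.462] F [0.1 0.4 4.1] M [ 0.15  0.32 -0.07] op 0.207
off [0.0002, -0.0029, -0.0014] rot [-0.0014, 0.0032, 0.0012] | rows 0.0 0.0
```

Request:
send_rows(
  offset=[
    [0,0,0.003],
    [0,0,0.003],
    [0,0,0.003],
    [0,0,0.003],
    [0,0,0.003],
    [0,0,0.003],
  ],
  rot=[
    [0,0,0],
    [0,0,0],
    [0,0,0],
    [0,0,0],
    [0,0,0],
    [0,0,0],
  ],
  grip=0,
  squeeze=70,
)

```text
time_s: 9.07
tool_pos: [0.4771, 0.0449, 0.0747]
orientation: [2.1, 0.314, 1.018]
contact_force: [-7.5, 4.1, 1.0]
opening: 0.076
```

```bash
python3 - <<'E'
from ik import *
st()
save(arm.get_image('top'),'t7.png',None,[210,170,340,300],4.5)
E
```

```text
t 9.07 p [-18.2  20.8  74.7] z [ 0.688 -0.544 -0.48 ] y [ 0.571 -0.002  0.821] j [ 0.682  0.349 -0.971 -0.029 -1.048  2.462] F [-7.5  4.1  1. ] M [ 0.81  1.14 -0.35] op 0.076
```

View pics/t7.png

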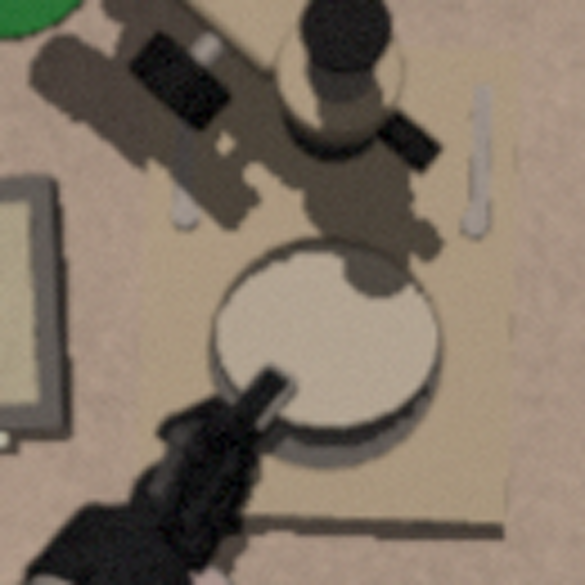

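Request:
send_rows(
  offset=[
    [-0.005,0,0.02],
    [-0.01,0,0.05],
    [-0.01,0,0.09],
    [-0.015,0,0.14],
    [-0.02,0,0.19],
    [-0.03,0,0.25],
    [-0.05,0,0.32],
    [-0.07,0,0.39],
    [-0.09,0,0.45],
    [-0.1,0,0.5],
    [-0.1,0,0.5],
  ],
  rot=[
    [0,0,0],
    [0,0,0],
    [0,0,0],
    [0,0,0],
    [0,0,0],
    [0,0,0],
    [0,0,0],
    [0,0,0],
    [0,0,0],
    [0,0,0],
    [0,0,0],
  ],
)

```text
time_s: 10.03
tool_pos: [0.4474, 0.0458, 0.2272]
orientation: [2.098, 0.311, 1.019]
contact_force: [0.6, -0.5, -0.8]
opening: 0.072
```

```bash
python3 - <<'E'
from ik import *
st()
save(arm.get_image('top'),'t8.png',None,[190,150,350,310],3.5)
R=Ro.from_euler('xyz',arm.sense()["orientation"]); z=R.as_matrix()[:,2]
for a in(-30,-60,-90): print(a,(z*np.radians(a)/(np.pi/2)).round(4))
E
```

```text
t 10.03 p [-47.9  19.9 227.2] z [ 0.69  -0.542 -0.479] y [ 0.569 -0.004  0.823] j [ 0.74   0.009 -0.757  0.619 -1.061  2.574] F [ 0.6 -0.5 -0.8] M [0.66 0.66 0.  ] op 0.072
-30 [-0.2182  0.1947  0.16  ]
-60 [-0.4363  0.3894  0.32  ]
-90 [-0.6545  0.5841  0.48  ]
```

View pics/t8.png

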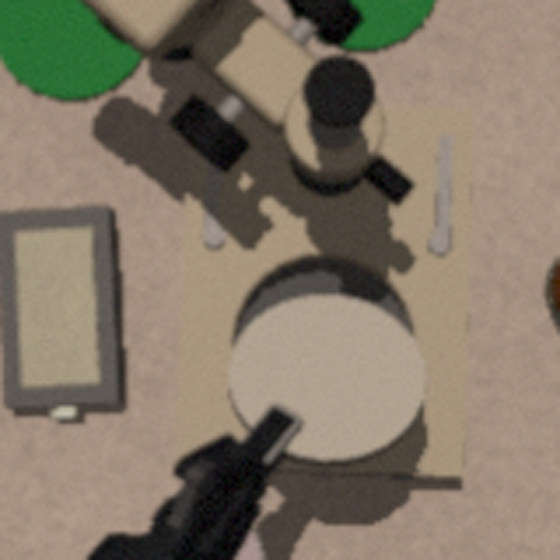

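Request:
send_rows(
  offset=[
    [0,0,0],
    [0,0,0],
    [0,0,0],
    [0,0,0],
    [0,0,0],
    [0,0,0],
    [0,0,0],
    [0,0,0],
    [0,0,0],
    [0,0,0],
    [0,0,0],
    [0,0,0],
    [0,0,0],
    [0,0,0],
    [0,0,0],
    [0,0,0],
  ],
  rot=[
    [-0.05,0.044,0.036],
    [-0.1,0.089,0.073],
    [-0.15,0.134,0.11],
    [-0.2,0.178,0.147],
    [-0.25,0.223,0.183],
    [-0.3,0.268,0.22],
    [-0.35,0.312,0.257],
    [-0.4,0.357,0.293],
    [-0.45,0.402,0.33],
    [-0.5,0.446,0.367],
    [-0.55,0.491,0.403],
    [-0.6,0.535,0.44],
    [-0.64,0.571,0.469],
    [-0.654,0.584,0.48],
    [-0.654,0.584,0.48],
    [-0.654,0.584,0.48],
  ],
)

```text
time_s: 11.42
tool_pos: [0.4472, 0.0456, 0.2248]
orientation: [-2.575, 0.964, 3.071]
contact_force: [-0.2, -0.1, 0.3]
opening: 0.077
```

```bash
python3 - <<'E'
from ik import *
st()
t,R=grasp(-33,24,1.5,flip=-1); cmd2([-47.9,20,227],R)
E
```

```text
t 11.42 p [-48.1  19.7 224.8] z [ 0.689 -0.542 -0.481] y [ 0.448  0.84  -0.306] j [ 0.739  0.013 -0.76   0.614 -1.06   1.004] F [-0.2 -0.1  0.3] M [0.67 0.71 0.04] op 0.077
off [0.0008, 0.0011, 0.0073] rot [-0.6558, 0.5883, 0.4815] | rows 0.1 12.6
```

Request:
send_rows(
  offset=[
    [0,0,0],
    [0,0,0],
    [0,0,0],
    [0,0,0],
    [0,0,0],
    [0,0,0],
    [0,0,0],
    [0,0,0],
    [0,0,0],
    [0,0,0],
    [0,0,0],
    [0,0,0],
    [0,0,0],
    [0,0,0],
    [0,0,0],
    [0,0,0],
  ],
  rot=[
    [-0.05,0.045,0.036],
    [-0.1,0.089,0.073],
    [-0.15,0.134,0.11],
    [-0.2,0.179,0.147],
    [-0.25,0.224,0.183],
    [-0.3,0.269,0.22],
    [-0.35,0.314,0.257],
    [-0.4,0.359,0.293],
    [-0.45,0.404,0.33],
    [-0.5,0.448,0.367],
    [-0.55,0.493,0.403],
    [-0.6,0.538,0.44],
    [-0.64,0.574,0.469],
    [-0.656,0.588,0.481],
    [-0.656,0.588,0.481],
    [-0.656,0.588,0.481],
  ],
)

```text
time_s: 12.75
tool_pos: [0.4471, 0.0456, 0.2244]
orientation: [-2.101, -0.316, -2.124]
contact_force: [-0.0, 0.1, -0.1]
opening: 0.074
```

```bash
python3 - <<'E'
from ik import *
st()
s=arm.sense(); R=Ro.from_euler('xyz',s["orientation"]).as_matrix()
# expected plate top circle: centre = TCP+36*z, +4mm along -y(up)
c=s["tool_pos"]+.036*R[:,2]; n=-R[:,1]
a=np.linspace(0,2*np.pi,150)
P=c+.004*n+.06*(np.cos(a)[:,None]*R[:,2]+np.sin(a)[:,None]*R[:,0])
save(arm.get_image('top'),'t9.png',P,[220,180,340,300],5)
save(arm.get_image('scene'),'s9.png',P,[210,110,330,230],5)
t,Rr=grasp(-33,24,2.5,flip=-1,up=60);t[0]-=3; cmd2(t,Rr)
E
```

```text
t 12.75 p [-48.2  19.6 224.4] z [ 0.687 -0.545 -0.48 ] y [-0.572  0.002 -0.82 ] j [ 0.74   0.016 -0.757  0.621 -1.061 -0.563] F [-0.   0.1 -0.1] M [ 0.57  0.71 -0.01] op 0.074
off [0.0936, -0.0059, -0.2999] rot [-0.0006, 0.0012, 0.0008] | rows 2.3 0.0
```

View pics/t9.png

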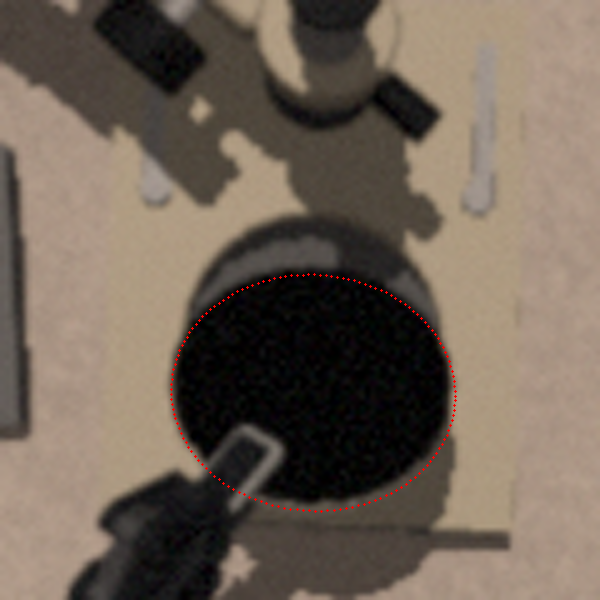

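View pics/s9.png

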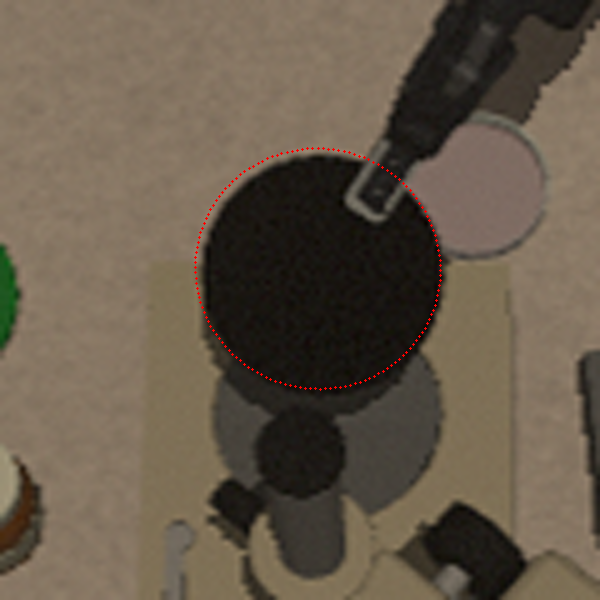

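```bash
cat > held.py <<'E'
from ik import *
def held(cx=True):
    s=arm.sense(); R=Ro.from_euler('xyz',s["orientation"]).as_matrix()
    n=-R[:,1]; c=s["tool_pos"]+.036*R[:,2]+.004*n
    a=np.linspace(0,2*np.pi,240,endpoint=False)
    dirs=np.cos(a)[:,None]*R[:,2]+np.sin(a)[:,None]*R[:,0]
    rr=np.arange(.054,.068,.0003)
    for nme in("top","scene"):
        d=arm.get_image(nme); G=cv2.GaussianBlur(d["color"].mean(2).astype(np.float32),(0,0),.5)
        o=[]
        for al,u in zip(a,dirs):
            q=proj(d,c+rr[:,None]*u).astype(np.float32)
            v=cv2.remap(G,q[:,:1],q[:,1:],cv2.INTER_LINEAR).ravel()
            g=np.diff(v); k=g.argmax()
            if np.cos(al)<-.85: continue   # fingers
            if g[k]>1.2 and v[:5].mean()<22 and v[-5:].mean()>45: o.append((al,rr[k]))
        o=np.array(o)
        if len(o)<20: print(nme,"few",len(o)); continue
        r=least_squares(lambda p:o[:,1]-(p[0]*np.cos(o[:,0])+p[1]*np.sin(o[:,0])+p[2]),[0,0,.06],loss="soft_l1",f_scale=.0005)
        sh=(r.x[0]*R[:,2]+r.x[1]*R[:,0])*1000
        print(nme,len(o),"along z,x,r mm",(r.x*1000).round(2),"world shift",sh.round(2),"med",np.median(abs(r.fun))*1000)
E
python3 -c "
from held import *
held()"
```

```text
top 159 along z,x,r mm [ 3.1  -2.65 59.31] world shift [ 3.34  0.32 -2.31] med 0.5925069131365729
scene 74 along z,x,r mm [ 2.74 -2.79 60.35] world shift [ 3.18  0.65 -2.18] med 0.7466966368429411
```

```bash
python3 -c "
from held import *
st()
for up in (60,0):
    t,R=grasp(-33,24,2.5,flip=-1,up=up); t=t-[3.2,.6,-2.2]; print(t);cmd2(t,R)"
```

```text
t 12.95 p [-48.1  19.6 224.7] z [ 0.687 -0.545 -0.48 ] y [-0.572  0.001 -0.82 ] j [ 0.74   0.016 -0.757  0.621 -1.061 -0.565] F [-0.1  0.2  0.8] M [0.65 0.65 0.06] op 0.08
[-20.20370673  19.00700526 136.84198861]
off [0.0928, -0.0079, -0.2929] rot [-0.0003, 0.001, 0.0005] | rows 2.2 0.0
[-20.20370673  19.00700526  76.84198861]
off [0.0928, -0.0079, -0.4929] rot [-0.0003, 0.001, 0.0005] | rows 3.6 0.0
```

Request:
send_rows(
  offset=[
    [0.02,0,-0.05],
    [0.04,0,-0.12],
    [0.07,-0.005,-0.2],
    [0.093,-0.008,-0.26],
    [0.093,-0.008,-0.293],
    [0.093,-0.008,-0.293],
    [0.093,-0.008,-0.293],
  ],
  rot=[
    [0,0,0],
    [0,0,0],
    [0,0,0],
    [0,0,0],
    [0,0,0],
    [0,0,0],
    [0,0,0],
  ],
)

```text
time_s: 13.53
tool_pos: [0.4748, 0.0429, 0.1365]
orientation: [-2.101, -0.318, -2.124]
contact_force: [-0.1, -0.5, -0.4]
opening: 0.079
```

```bash
python3 -c "
from held import *
st(); held()
t,R=grasp(-33,24,2.5,flip=-1); t=t-[3.2,.6,-2.2]; cmd2(t,R)
s=arm.sense(); R=Ro.from_euler('xyz',s['orientation']).as_matrix()
c=s['tool_pos']+.036*R[:,2]-.004*R[:,1]+[.0033,.0005,-.0022]
a=np.linspace(0,2*np.pi,150)
P=c+.06*(np.cos(a)[:,None]*R[:,2]+np.sin(a)[:,None]*R[:,0])
save(arm.get_image('top'),'t10.png',P,[220,180,340,300],5)
"
```

```text
t 13.53 p [-20.4  18.7 136.5] z [ 0.687 -0.546 -0.48 ] y [-0.573  0.001 -0.82 ] j [ 0.682  0.194 -0.894  0.208 -1.048 -0.679] F [-0.1 -0.5 -0.4] M [0.64 0.71 0.03] op 0.079
top 169 along z,x,r mm [ 2.77 -2.65 59.49] world shift [ 3.13  0.51 -2.16] med 0.6715503697841407
scene 83 along z,x,r mm [ 2.97 -3.17 60.41] world shift [ 3.52  0.82 -2.42] med 0.6094206714021
off [-0.001, -0.0008, -0.2021] rot [-0.0006, 0.0015, 0.0006] | rows 1.5 0.0
```

View pics/t10.png

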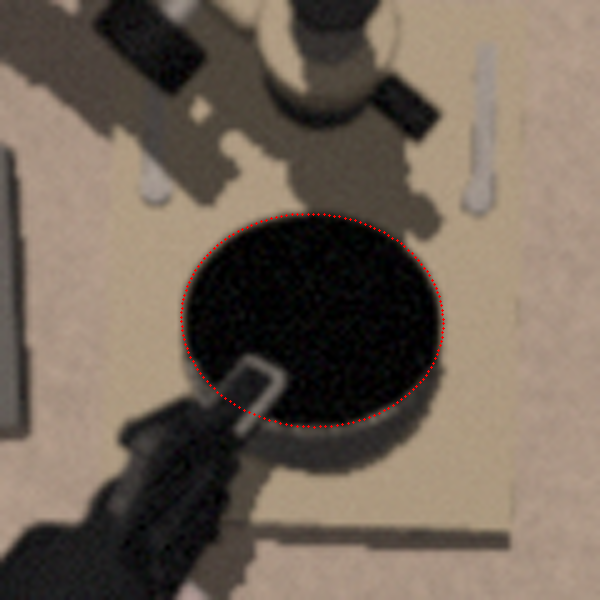

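Request:
send_rows(
  offset=[
    [-0.001,-0.001,-0.04],
    [-0.001,-0.001,-0.07],
    [-0.001,-0.001,-0.1],
    [-0.001,-0.001,-0.12],
    [-0.001,-0.001,-0.14],
    [-0.001,-0.001,-0.15],
    [-0.001,-0.001,-0.15],
  ],
  rot=[
    [0,0,0],
    [0,0,0],
    [0,0,0],
    [0,0,0],
    [0,0,0],
    [0,0,0],
    [0,0,0],
  ],
)

```text
time_s: 14.27
tool_pos: [0.4747, 0.0429, 0.0923]
orientation: [-2.1, -0.316, -2.124]
contact_force: [-1.9, -2.1, -0.6]
opening: 0.077
```

```bash
python3 -c "
from held import *
st(); 
t,R=grasp(-33,24,2.5,flip=-1); t=t-[3.2,.6,-2.2]; cmd2(t,R)
"
```

```text
t 14.27 p [-20.5  18.6  92.3] z [ 0.687 -0.545 -0.48 ] y [-0.572  0.001 -0.82 ] j [ 0.682  0.3   -0.955  0.039 -1.048 -0.679] F [-1.9 -2.1 -0.6] M [ 0.38  1.06 -0.62] op 0.077
off [0.0012, 0.0013, -0.0514] rot [-0.0002, 0.0011, 0.0006] | rows 0.4 0.0
```

Request:
send_rows(
  offset=[
    [-0.002,-0.003,-0.01],
    [-0.002,-0.004,-0.02],
    [-0.002,-0.004,-0.03],
    [-0.002,-0.004,-0.04],
    [-0.002,-0.004,-0.05],
    [-0.002,-0.004,-0.05],
  ],
  rot=[
    [0,0,0],
    [0,0,0],
    [0,0,0],
    [0,0,0],
    [0,0,0],
    [0,0,0],
  ],
)

```text
time_s: 14.77
tool_pos: [0.4742, 0.0422, 0.0767]
orientation: [-2.102, -0.316, -2.122]
contact_force: [-1.9, 2.3, -1.8]
opening: 0.075
```

```bash
python3 -c "
from held import *
st(); held()
save(arm.get_image('top'),'t11.png',None,[220,180,340,300],5)
"
```

```text
t 14.77 p [-21.   17.9  76.7] z [ 0.687 -0.544 -0.481] y [-0.573  0.002 -0.82 ] j [ 0.681  0.339 -0.977 -0.025 -1.046 -0.682] F [-1.9  2.3 -1.8] M [1.13 1.22 0.12] op 0.075
top 164 along z,x,r mm [ 3.2  -2.9  60.14] world shift [ 3.53  0.47 -2.44] med 1.0143049152634107
scene 61 along z,x,r mm [-4.8   0.92 60.72] world shift [-3.58  2.07  2.59] med 0.5539645308492089
```

View pics/t11.png

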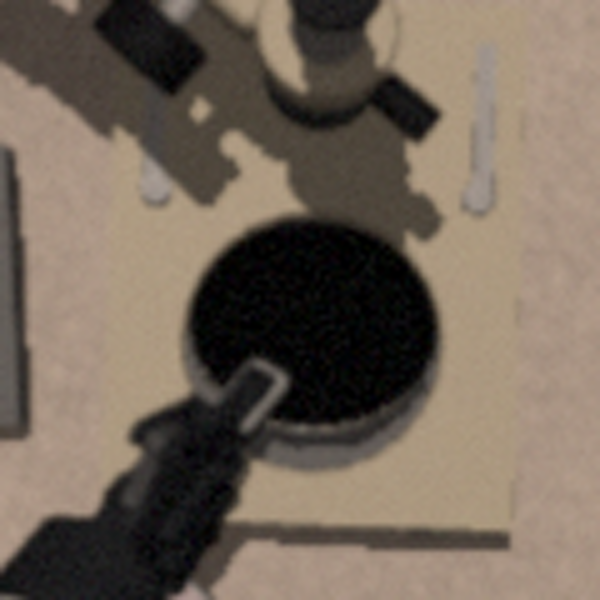

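Request:
send_rows(
  offset=[
    [0,0,0],
    [0,0,0],
    [0,0,0],
    [0,0,0],
    [0,0,0],
  ],
  rot=[
    [0,0,0],
    [0,0,0],
    [0,0,0],
    [0,0,0],
    [0,0,0],
  ],
  grip=0.22,
)

```text
time_s: 15.33
tool_pos: [0.4744, 0.0421, 0.0773]
orientation: [-2.101, -0.315, -2.123]
contact_force: [0.1, 0.0, -0.0]
opening: 0.22
```

```bash
python3 -c "
from held import *
st()
save(arm.get_image('top'),'t12.png',None,[220,180,340,300],5)
z=Ro.from_euler('xyz',arm.sense()['orientation']).as_matrix()[:,2]
print((-z*.02/.3).round(4),(-z*.07/.3).round(4))
"
```

```text
t 15.33 p [-20.8  17.8  77.3] z [ 0.688 -0.544 -0.481] y [-0.572  0.002 -0.82 ] j [ 0.68   0.338 -0.977 -0.024 -1.047 -0.682] F [ 0.1  0.  -0. ] M [0.54 0.67 0.02] op 0.22
[-0.0435  0.0391  0.032 ] [-0.1522  0.1368  0.1122]
```

View pics/t12.png

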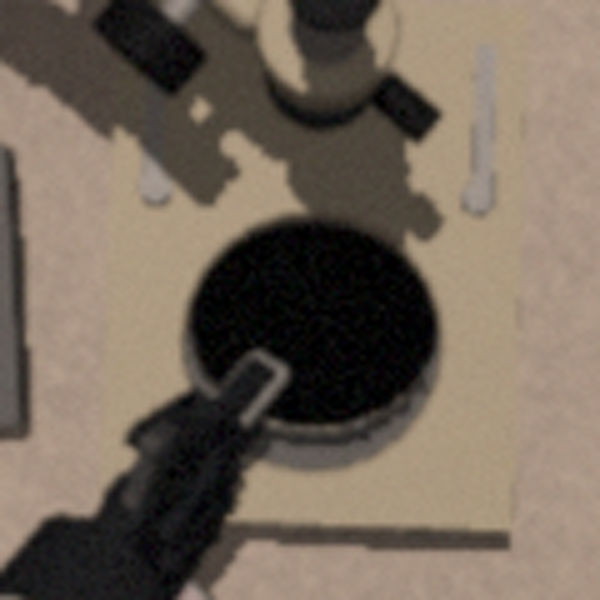

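Released and the plate is seated tipped. Retract along the tool axis.

Request:
send_rows(
  offset=[
    [-0.02,0.018,0.015],
    [-0.043,0.039,0.032],
    [-0.08,0.07,0.058],
    [-0.12,0.108,0.088],
    [-0.152,0.137,0.112],
    [-0.17,0.15,0.2],
    [-0.17,0.15,0.3],
    [-0.17,0.15,0.3],
  ],
  rot=[
    [0,0,0],
    [0,0,0],
    [0,0,0],
    [0,0,0],
    [0,0,0],
    [0,0,0],
    [0,0,0],
    [0,0,0],
  ],
)

```text
time_s: 16.05
tool_pos: [0.4244, 0.0887, 0.1711]
orientation: [-2.099, -0.311, -2.122]
contact_force: [0.7, 0.1, 0.1]
opening: 0.223
```

```bash
python3 -c "
from held import *
st()
save(arm.get_image('top'),'t13.png',disc(8.6,0,58.6,35),[220,180,340,300],5)
for lean in (0,15,30):
  for roll in (0,-90,-180):
    t=[-32,0,130]; R=RT(lean,roll); print(lean,roll,full(np.array(t),R)[0].round(2)); 
for roll in(0,-90,-180):cmd([-32,0,140],15,roll)
"
```

```text
t 16.05 p [-73.6  61.2 171.1] z [ 0.69  -0.542 -0.479] y [-0.569  0.003 -0.823] j [ 0.876  0.175 -0.753  0.704 -1.07  -0.287] F [0.7 0.1 0.1] M [0.5  0.56 0.06] op 0.223
0 0 [ 0.05  0.19 -0.35  1.03  0.    1.69]
0 -90 [ 0.05  0.19 -0.35  1.03  0.    0.12]
0 -180 [ 0.05  0.19 -0.35  1.03  0.   -1.45]
15 0 [ 0.08  0.02 -0.6   0.7  -0.04  1.71]
15 -90 [ 0.08  0.02 -0.6   0.7  -0.04  0.14]
15 -180 [ 0.08  0.02 -0.6   0.7  -0.04 -1.43]
30 0 [ 0.11 -0.12 -0.85  0.32 -0.09  1.72]
30 -90 [ 0.11 -0.12 -0.85  0.32 -0.09  0.15]
30 -180 [ 0.11 -0.12 -0.85  0.32 -0.09 -1.42]
off [0.1266, -0.211, -0.0975] rot [1.0055, -0.5621, -1.4776] | rows 1.904017677802033 23.55059630610848
off [0.1266, -0.211, -0.0975] rot [0.7841, 0.0162, -0.6206] | rows 1.904017677802033 12.570933769123235
off [0.1266, -0.211, -0.0975] rot [0.3293, 0.4145, 0.2163] | rows 1.904017677802033 7.188810470790719
```

View pics/t13.png

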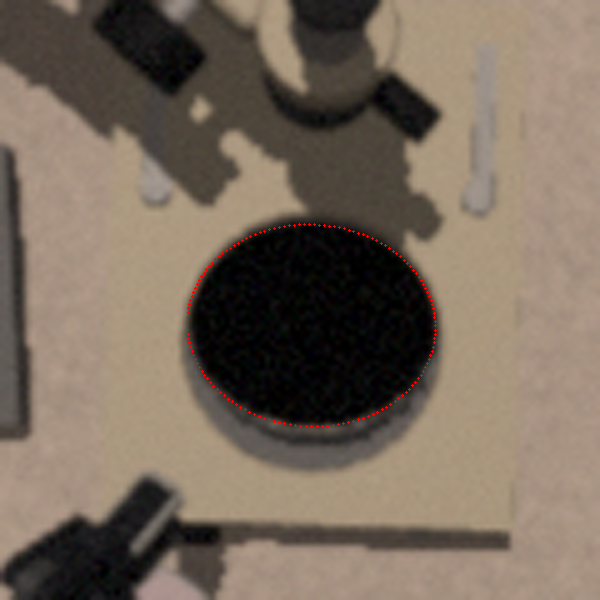

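```bash
python3 -c "
from held import *
cmd([-32,0,150],5,-180);print(full(np.array([-32,0,60]),RT(5,-180)))"
```

```text
off [0.1266, -0.211, -0.0642] rot [0.3574, 0.5208, 0.1912] | rows 1.8293152488021271 8.295847038132438
(array([ 0.06117604,  0.20549904, -0.54408334,  0.7346107 , -0.01075183,
       -1.44758615]), np.float64(1.1107649934270854e-13), np.float64(1.2074182697257333e-06))
```

Request:
send_rows(
  offset=[
    [0.0,0.0,0.05],
    [0.02,-0.03,0.05],
    [0.04,-0.06,0.05],
    [0.06,-0.1,0.05],
    [0.09,-0.15,0.03],
    [0.11,-0.18,0.0],
    [0.126,-0.211,-0.03],
    [0.126,-0.211,-0.06],
    [0.126,-0.211,-0.064],
    [0.126,-0.211,-0.064],
    [0.126,-0.211,-0.064],
  ],
  rot=[
    [0.04,0.06,0.021],
    [0.08,0.117,0.043],
    [0.12,0.175,0.064],
    [0.16,0.233,0.086],
    [0.2,0.291,0.107],
    [0.24,0.35,0.128],
    [0.28,0.408,0.15],
    [0.32,0.466,0.171],
    [0.357,0.521,0.191],
    [0.357,0.521,0.191],
    [0.357,0.521,0.191],
  ],
  grip=0,
)

```text
time_s: 17.02
tool_pos: [0.4624, 0.0236, 0.1486]
orientation: [-3.055, -0.002, -1.637]
contact_force: [0.0, 0.1, -1.0]
opening: -0.001
```

```bash
python3 -c "
from held import *
st();cmd([-32,0,95],5,-180);cmd([-32,0,60],5,-180)"
```

```text
t 17.02 p [-31.5  -1.3 148.6] z [ 0.086 -0.003 -0.996] y [-0.996  0.003 -0.086] j [ 0.06   0.117 -0.392  0.977 -0.013 -1.446] F [ 0.   0.1 -1. ] M [-0.03  0.12  0.05] op -0.001
off [-0.0013, 0.0045, -0.1785] rot [0.0014, -0.0007, 0.0023] | rows 1.2849517366262657 0.03544403805402929
off [-0.0013, 0.0045, -0.2952] rot [0.0014, -0.0007, 0.0023] | rows 2.124104362224559 0.03544403805402929
```

Press down, to about z 68 first.

Request:
send_rows(
  offset=[
    [0,0.004,-0.08],
    [0,0.004,-0.15],
    [0,0.004,-0.18],
    [0,0.004,-0.195],
    [0,0.004,-0.21],
    [0,0.004,-0.225],
    [0,0.004,-0.24],
    [0,0.004,-0.255],
    [0,0.004,-0.265],
    [0,0.004,-0.265],
  ],
  rot=[
    [0,0,0],
    [0,0,0],
    [0,0,0],
    [0,0,0],
    [0,0,0],
    [0,0,0],
    [0,0,0],
    [0,0,0],
    [0,0,0],
    [0,0,0],
  ],
)

```text
time_s: 17.85
tool_pos: [0.4621, 0.0248, 0.0685]
orientation: [-3.056, -0.002, -1.637]
contact_force: [-0.8, -0.4, -1.7]
opening: -0.002
```

```bash
python3 -c "
from held import *
st();cmd([-32,0,60],5,-180)
save(arm.get_image('scene'),'s14.png',None,[220,120,340,240],5)"
```

```text
t 17.85 p [-31.9  -0.2  68.5] z [ 0.085 -0.003 -0.996] y [-0.996  0.004 -0.085] j [ 0.062  0.197 -0.528  0.762 -0.013 -1.443] F [-0.8 -0.4 -1.7] M [-0.01  0.05  0.01] op -0.002
off [-0.0002, 0.0007, -0.0285] rot [0.0015, -0.0012, 0.0024] | rows 0.20490629644012456 0.03861494770266038
```

View pics/s14.png

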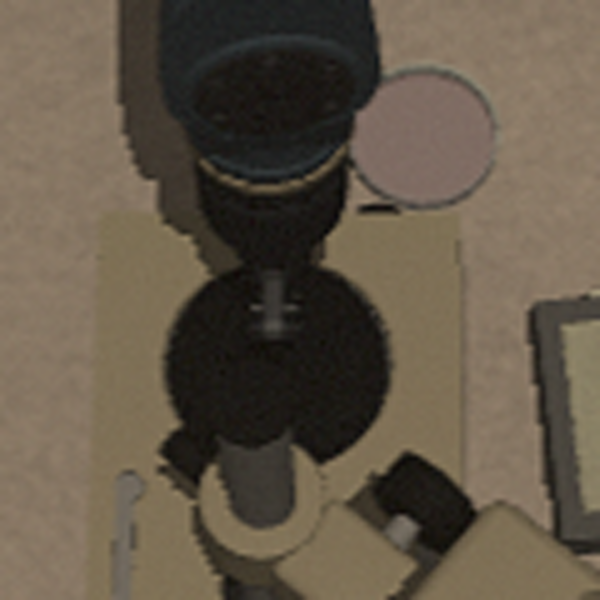

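Request:
send_rows(
  offset=[
    [0,0,-0.008],
    [0,0,-0.016],
    [0,0,-0.023],
    [0,0,-0.03],
    [0,0,-0.03],
  ],
  rot=[
    [0,0,0],
    [0,0,0],
    [0,0,0],
    [0,0,0],
    [0,0,0],
  ],
)

```text
time_s: 18.32
tool_pos: [0.4627, 0.0248, 0.0604]
orientation: [-3.055, -0.002, -1.637]
contact_force: [-1.6, 1.1, 8.3]
opening: 0.004
```

```bash
python3 -c "
from held import *
st()"
```

```text
t 18.32 p [-31.3  -0.2  60.4] z [ 0.087 -0.003 -0.996] y [-0.996  0.004 -0.087] j [ 0.062  0.207 -0.541  0.737 -0.013 -1.443] F [-1.6  1.1  8.3] M [ 0.02  0.33 -0.01] op 0.004
```

Request:
send_rows(
  offset=[
    [0,0,-0.006],
    [0,0,-0.006],
    [0,0,0.1],
    [0,0,0.23],
    [-0.2,0,0.36],
    [-0.4,0,0.45],
    [-0.55,0,0.5],
    [-0.55,0,0.5],
    [-0.55,0,0.5],
  ],
  rot=[
    [0,0,0],
    [0,0,0],
    [0,0,0],
    [0,0,0],
    [0,0,0],
    [0,0,0],
    [0,0,0],
    [0,0,0],
    [0,0,0],
  ],
)

```text
time_s: 19.07
tool_pos: [0.2939, 0.0246, 0.2115]
orientation: [-3.054, -0.002, -1.637]
contact_force: [0.5, 0.6, 0.4]
opening: 0.002
```

```bash
python3 -c "
from held import *
st()
d=arm.get_image('top');save(d,'t15.png',np.r_[disc(0,0,60,0,62.5)],[190,130,350,300],3.5)
d=arm.get_image('scene');save(d,'s15.png',None,[190,100,350,270],3.5)
for n in('top','scene'):
    d=arm.get_image(n); G=d['color'].mean(2).astype(np.float32); c0=np.array([.494,.023])
    o=[]
    for a in np.arange(0,6.28,.04):
        rr=np.arange(.054,.068,.0003);u=np.c_[np.cos(a),np.sin(a),0][0]
        q=proj(d,np.r_[c0,.06]+rr[:,None]*u).astype(np.float32);v=cv2.remap(G,q[:,:1],q[:,1:],1).ravel()
        k=np.abs(v-(v[:5].mean()+v[-5:].mean())/2).argmin()
        if v[-5:].mean()-v[:5].mean()>20: o.append((a,rr[k]))
    o=np.array(o); r=least_squares(lambda p:o[:,1]-(p[0]*np.cos(o[:,0])+p[1]*np.sin(o[:,0])+p[2]),[0,0,.06],loss='soft_l1',f_scale=.0005)
    print(n,len(o),(r.x*1000).round(2),np.median(abs(r.fun))*1000)
for nm,h in(('jar',.078),('dish',.016),('slide_box',.034)):
    for n in('top','scene'):
        for m in arm.cut_out(nm,n)[:1]:
            v,u=np.nonzero(m['mask']); print(nm,n,round(m['confidence'],2),at_z(arm.get_image(n),[[u.mean(),v.mean()]],h)[0].round(3))
"
```

```text
t 19.07 p [-199.8  -10.9  211.5] z [ 0.087 -0.003 -0.996] y [-0.996  0.004 -0.087] j [ 0.101 -0.225 -0.537  1.174 -0.017 -1.404] F [0.5 0.6 0.4] M [-0.02  0.02 -0.03] op 0.002
top 157 [ 0.48 -0.63 60.94] 0.23927844070954774
scene 128 [ 0.1   0.62 61.36] 0.3027655656259627
jar top 0.61 [ 0.526 -0.164  0.078]
jar scene 0.88 [ 0.54  -0.163  0.078]
dish top 0.96 [0.341 0.113 0.016]
dish scene 0.57 [0.342 0.113 0.016]
slide_box top 0.79 [0.524 0.207 0.034]
slide_box scene 0.73 [0.531 0.208 0.034]
```

View pics/t15.png

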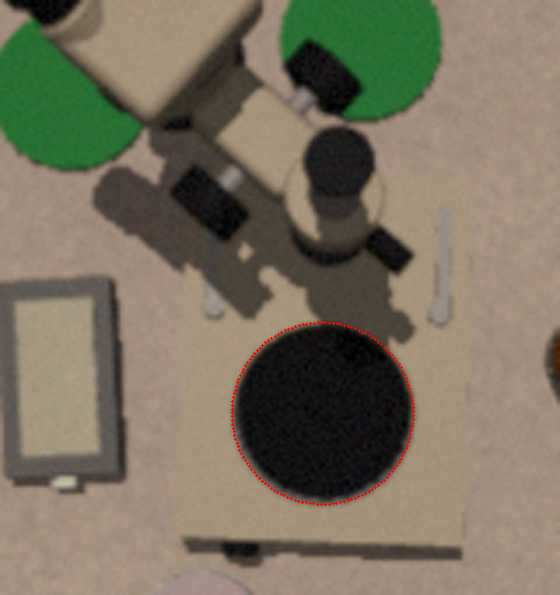

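View pics/s15.png

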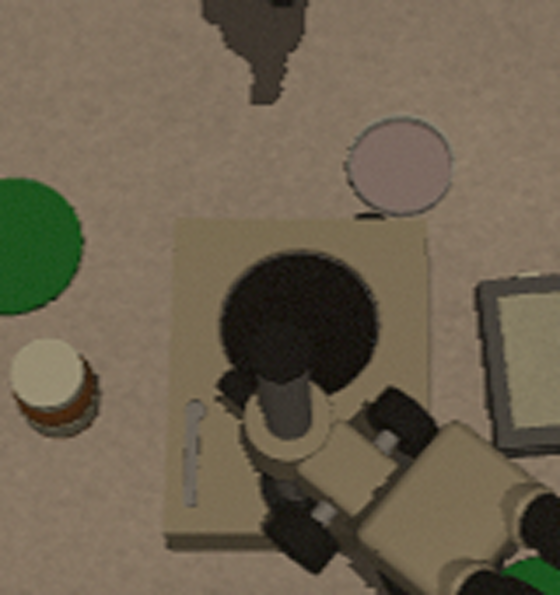

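```bash
python3 -c "
from station import arm
print(arm.sense()['contact_force']); print(arm.finish_job()); print(arm.sense()['time_s'])"
```

```text
[-0.32492426 -0.48324782  0.07063142]
the job is handed in; nothing more can be done
None
the job is handed in; nothing more can be done
```

The plate is back in its pocket black side up. I handed the job in at about 19.5 s of the 72 s; no verdict was reported.

**What I did:** I pressed the plate's rear edge down until it tipped onto the slope, which the top camera confirmed. The straight-on grip from the front was out of reach because joint 3 hit its limit. I gripped the raised edge from the front left instead, lifted the plate clear and turned it half a turn about the tool axis. The plate sat about 4 mm off in the grip, so I corrected for that, set it back tipped on the slope and released it. Then I pressed the front edge down until it lay flat.

**Last checks:**
- **Centre:** both cameras put the plate within 1 mm of the pocket's centre, with an even gap all round.
- **Flush:** the front edge stopped the fingers at 60.4 mm under 8 N, level with the deck. I did not measure the plate's tilt separately; I judged it level from that stop height and the even gap.
- **Bystanders:** the dish, jar and slide box read within 2 mm of their starting positions. The head looks unmoved, judged by eye only. The two cameras differ by 14 mm on the jar, but they did so at the start too.
- **Arm:** it stood clear of everything when I handed in, with a contact force of about zero.

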